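# Unpin and open the braai kindling box

## Robot

A 6-joint arm with a two-finger parallel gripper is mounted at the origin on the work surface. World frame = base frame: x ahead of the robot, y to its left, z up, the work surface at z = 0. Lengths are in mm, angles in rad, forces in N, time in s.
With the tool pointing down it reaches from about 350 to 875 mm from the base axis. Payload 15.5 kg.
Tool frame: the origin (TCP) lies on the centre line of the jaws, within the pads' length; the fingertips stand 14 mm ahead of it and the grasp point (between the pads) lies 5 mm behind it; z points along the fingers, y is the line along which they close (so a half turn about z gives the same grasp; the last joint's range is limited). The gripper opens to 85 mm and grips with 20 to 120 N. Pads are 22 mm wide; open, the fingers measure 114 mm over their backs; the gripper's body (76 mm by 85 mm) begins 54 mm behind the grasp point. The pads swing forward as they close: fully open they stand 13 mm farther back than shut.
Start: joints at [1.204, 0.494, 1.345, -0, 1.302, -0.096], TCP at [167.184, 602.226, 213.977] pointing down, gripper open.
Joint ranges: [-2.91, 2.91], [-0.82, 2.16], [0.22, 2.67], [-1.22, 4.37], [0.12, 2.79], [-3.08, 3.08]. Speed limits (rad/s): [1.89, 1.89, 2.57, 3.01, 3.01, 3.01].

## Interface

Orientations are given as a rotation vector (axis times angle).
In Python, from bench import env gives the robot as it stands. The module is installed in compiled form; this text tells all that it offers.
- The arm moves only by the shell command python3 -m creep 'ROWS' [FORCE]. ROWS is text: rows parted by semicolons, each of 7 numbers parted by spaces: the turn, a rotation vector about the tool's x, y, z in rad, then the shift along the tool's x, y, z in m, then the closure, from -1 (fully open) to 1 (shut), so that 0 is half open. A call has 1 to 10 rows; each row is the pose to reach, as a shift and turn from the pose commanded when the call began, along the tool's axes at that moment; what a row does not reach only later rows make up. A row lasts 1/10 s, in which the tool goes at most 50 mm and 8.59 degrees, less where a joint would pass 70% of its speed; a pose out of reach is approached as far as the arm can. A call with a gripper value outside its range is refused whole. The fingers move at their own pace and stop on an object; FORCE is the grip in N (left out, the last holds). Time passes only in rows, so rows that repeat a pose let the fingers close. It gives the time, the measured TCP pose, the force, the opening and the grip force at its end, in the units of the state.
- env.sense(): the state, without advancing time (a new reading comes with each control period).
- env.snapshot(name): name is "scene" or "top" or "wrist"; returns a dict with "pixels" (420x560x3 uint8, blue, green, red), "intrinsics" (3x3 intrinsics, pixels), "D" ([k1, k2, p1, p2, k3] as OpenCV has them; the pictures are not rectified), "R" (3x3) and "t" (3): a world point X has camera coordinates R X + t. Camera axes: x right, y down, z forward; pixel columns grow to the right and rows downward; lengths in mm; the calibration is good to about 2 mm. A picture is of the moment at which its call begins. There is no depth.
- env.hand_in(): hands the job in; it is judged then, once.
Trained networks look in the newest picture that a camera, given by its name, has taken for a name from the list of things; names that differ only in an ending like _2 or _b are one class to them, and where a whole thing is asked for, a point or a joint stands for the part that bears it (a point fixed in the world has none). Each returns a list of dicts, best first, with "confidence" (0 to 1); they miss things now and then, are a little off and sometimes report something else, mostly with a low value. They report only what shows in the picture. A call takes as long as a camera call. They do not tell look-alikes from the thing itself.
- env.find_in(camera, target): "xyz" ([x, y, z] in mm, in world coordinates, good to about 4 mm: the middle of the surface that is visible of it).
- env.cut_out(camera, target): "mask" (420x560 bool, what is visible of it).
The state is a dict: "clock": time; "joint_pos": joint angles; "qvel": joint speeds; "effort": joint torques, N m; "position": TCP position; "tool_rot": TCP orientation; "contact_force": force on the tool from outside, world axes, zero at the start; "wrist_torque": the same for the moment, N m; "grip_width": finger opening in mm; "gripper_force": force on a finger pad.
Only numpy, scipy, OpenCV 4.12 (cv2) and the standard library are available. Lean on these libraries where they do the work, as an engineer would, in place of code of your own. Each camera call takes 0.05 s, during which the arm holds its last target. There are 200 camera calls.

## Task

The lid of the steel kindling box is locked by a sloping pin on its side: draw the pin right out and park it upright in the open notch of the pin rest, at the back of the notch with its collar flat on the plate. Then lift the lid by its bar handle until it rests back on its stop, easing it all the way without letting it fall or slam. Leave the tumbler, the tin and the tongs where they are.

Things in the scene. Friction and masses are not known exactly. Their poses are not given: they have to be found in the camera images.
- box: Fixed steel box, 130 (x) x 200 (y) x 190 mm, origin at the centre of its underside; hinge on its +x side, away from the robot. On its -y side two sloping lugs, 28 mm wide, share a 14 mm bore holding the pin; the bore's top leans out (to the box's -y) 0.6 rad (34 deg) from vertical. The lid overhangs this side by 40 mm, so a vertical gripper would hit it
- bore (a point): Mouth of the bore: centre of the upper face of the upper lug, 38 mm out from the box's side and 80 mm up. Axes are those of the box. The bore runs 46 mm down from here through both lugs
- pin: Loose steel pin, 123 mm long. Origin at the centre of its collar's underside, z along the pin to the grip. Shank 12 mm diameter, 55 mm long, below the origin; collar 28 mm diameter, 6 thick; then a round grip of 22 mm diameter, z = 6 to 68 mm. It starts home in the bore, collar on the upper lug; a hook of the lid passes under the shank between the lugs and locks the lid
- lid (a joint): Angle of the lid about its hinge: 0 shut, grows as it opens, 1.75 rad when leaning back on its stop; it falls shut from below about 1.4 rad and falls back on its stop from above about 1.6
- lid_handle (a point): Middle of the lid's bar handle, a 12 mm round steel bar, 130 mm long over its two posts, along the box's y axis, 50 mm above the underside of the lid (42 mm above its 8 mm thick plate) and 132 mm from the hinge line. Axes turn with the lid
- lid_hinge (a point): Point on the hinge line, at the middle of the box's far (+x) upper rim, 190 mm up; the line runs along the box's y axis; the lid opens by turning positively about +y. Axes turn with the lid
- rest: Fixed pin rest: foot, post and a level plate 74 (x) x 58 (y) x 8 mm, its top 110 mm up. Origin on the slab under the parking point. The 18 mm wide notch is cut through the plate, open at the rest's -x edge (31 mm from the parking point), ending 9 mm beyond the point; the post is under the plate's +x end, its face 31 mm from the point
- notch (a point): Parking point: on the top face of the rest's plate at the inner end of the notch, where the pin's axis is to stand (the collar's underside at this height). Axes are those of the rest
- tumbler: Glass tumbler, 72 mm diameter, 120 mm tall, loose, origin at the centre of its underside; bystander
- tin: Round aluminium sprinkle tin, 76 mm diameter, 103 mm tall, loose, origin at the centre of its underside; bystander
- tongs: Bamboo tongs lying flat, 230 mm long along their x, 50 mm wide, 10 mm thick, loose, origin under the middle; bystander
Things that resemble listed ones, but are neither listed nor needed, are in the scene too. What is shaped like the rest but purple or red is not meant. Several things have the shape of the pin; the one meant has the colours described above.

How it is judged:
By the outcome, as a careful person would: the job done as asked, in the order asked, and still so for the second after the job is handed in, with the robot touching nothing.
It also fails if it takes over 67 s, if anything falls off the work surface, if the arm or the gripper's body presses on something with over 40 N, if the wrist force passes 120 N, or if a joint passes its speed limit or range.

## Working session

There is one attempt and no reset: what is moved stays moved. The work goes in short steps, Python scripts to look and compute and a shell command to move; the robot and the scene stay as the last step left them, time stands still between calls to the robot, and variables do not carry over. Pictures are saved under pics/ and viewed, at most 10 in all, crops included, and the job is handed in when it is done.

```bash
mkdir -p pics
cat > h.py <<'E'
import numpy as np,cv2
from bench import env
def snap(c,n=None):
    s=env.snapshot(c)
    if n: cv2.imwrite(f'pics/{n}.png',s['pixels'])
    return s
def proj(s,P):
    p,_=cv2.projectPoints(np.array(P,float).reshape(-1,3),cv2.Rodrigues(np.array(s['R']))[0],np.array(s['t'],float),np.array(s['intrinsics']),np.array(s['D']))
    return p.reshape(-1,2)
def ray(s,uv):
    R=np.array(s['R']);t=np.array(s['t'],float)
    n=cv2.undistortPoints(np.array(uv,float).reshape(-1,1,2),np.array(s['intrinsics']),np.array(s['D'])).reshape(-1,2)
    d=np.c_[n,np.ones(len(n))]@R
    return -R.T@t,d
def onz(s,uv,z):
    c,d=ray(s,uv); return c+d*((z-c[2])/d[:,2])[:,None]
E
python3 - <<'E'
from h import *
a=snap('scene');b=snap('top')
cv2.imwrite('pics/a.png',a['pixels']);cv2.imwrite('pics/b.png',b['pixels'])
for c,s in(('scene',a),('top',b)):
    for t in['box','pin','lid_handle','rest','tumbler','tin','tongs','lid']:
        for r in env.find_in(c,t): 
            if r['confidence']>.2: print(c,t,np.round(r['xyz']),round(r['confidence'],2),np.round(proj(s,r['xyz'])[0]))
print(env.sense())
E
```

```text
scene box [609.  31. 197.] 0.84 [314. 215.]
scene box [ 772. -157.   99.] 0.26 [233. 320.]
scene pin [ 548. -107.  109.] 0.71 [246. 228.]
scene pin [ 368. -104.   19.] 0.53 [241. 198.]
scene lid_handle [560.  26. 199.] 0.94 [307. 198.]
scene lid_handle [742. 116.  11.] 0.62 [358. 313.]
scene rest [ 712. -342.   79.] 0.84 [141. 310.]
scene rest [ 583. -260.   78.] 0.69 [179. 256.]
scene rest [ 421. -239.   79.] 0.68 [187. 202.]
scene tumbler [557. 267.  84.] 0.58 [406. 221.]
scene tin [ 773. -159.  102.] 0.59 [231. 320.]
scene tongs [741. 115.  10.] 0.55 [358. 313.]
scene lid [558.  34. 201.] 0.75 [311. 196.]
scene lid [607.  29. 195.] 0.36 [313. 216.]
top box [558.  32. 193.] 0.76 [246. 225.]
top pin [ 464. -397.   23.] 0.87 [421. 268.]
top pin [ 536. -117.  128.] 0.73 [314. 237.]
top pin [366. -76.  20.] 0.73 [294. 308.]
top lid_handle [560.  40. 197.] 0.7 [242. 223.]
top rest [ 678. -333.   70.] 0.96 [399. 180.]
top rest [ 546. -253.  109.] 0.84 [371. 233.]
top rest [ 390. -239.  115.] 0.73 [367. 301.]
top tumbler [538. 280.  70.] 0.55 [146. 237.]
top tumbler [ 745. -152.  108.] 0.
[... 177 characters left out ...]
44. 227.]
{'clock': 0.9, 'joint_pos': array([ 1.20451233e+00,  4.93585876e-01,  1.34549784e+00,  1.36500567e-06,
        1.30247822e+00, -9.55094545e-02]), 'qvel': array([ 0.00064819,  0.00089648, -0.00114432,  0.00015334,  0.00105844,
        0.00072416]), 'effort': array([-2.35878542e-03, -8.82029986e+01, -3.84249079e+01, -1.45173925e-05,
        1.27292078e-03,  2.52576558e-05]), 'position': array([167.17962184, 602.23684801, 213.98648583]), 'tool_rot': array([4.24033266e-01, 3.11283859e+00, 4.74387712e-05]), 'contact_force': array([-0.56470449,  0.71707615,  0.21667239]), 'wrist_torque': array([-0.01854431,  0.00601655,  0.03053255]), 'gripper_force': 0.0, 'grip_width': 85.3725805962863}
```

View pics/a.png

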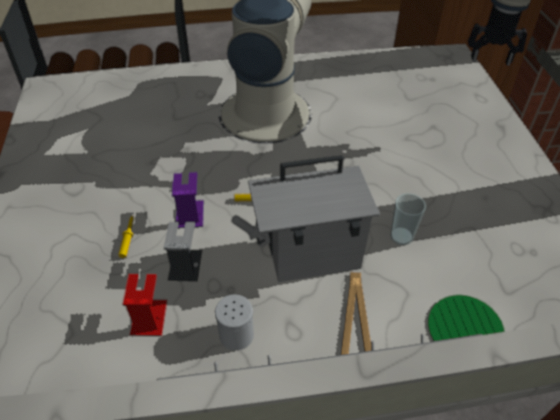

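View pics/b.png

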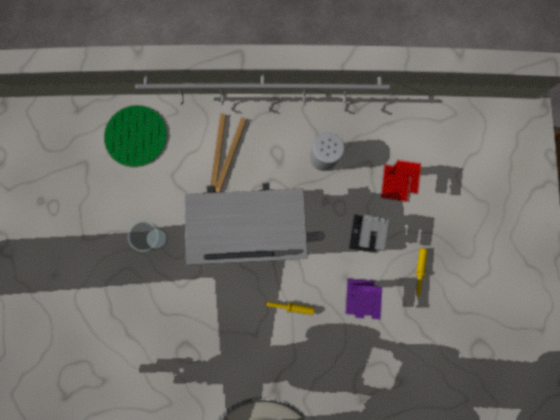

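The scene view shows the box at about (315,215), with the dark steel pin at (246,228) and the grey rest at (182,250) between the purple and red ones. The top view shows the pin at (315,237) and the grey rest at (370,233). I'll enlarge both areas.

Run:
```python
import cv2,numpy as np
a=cv2.imread('pics/a.png');b=cv2.imread('pics/b.png')
def f(i,x,y,w,h):
    c=cv2.resize(i[y:y+h,x:x+w],(400,600) if 0 else (800,300),interpolation=cv2.INTER_CUBIC)
    return np.clip(c.astype(float)*1.4,0,255).astype('uint8')
cv2.imwrite('pics/c.png',np.vstack([f(a,150,180,160,60+0),f(b,180,180,240,90)]))
cv2.imwrite('pics/d.png',np.hstack([cv2.resize(a[210:290,150:220],(350,400),interpolation=2),cv2.resize(b[200:265,340:400],(370,400),interpolation=2)]))
```

```text
(no output)
```

View pics/c.png

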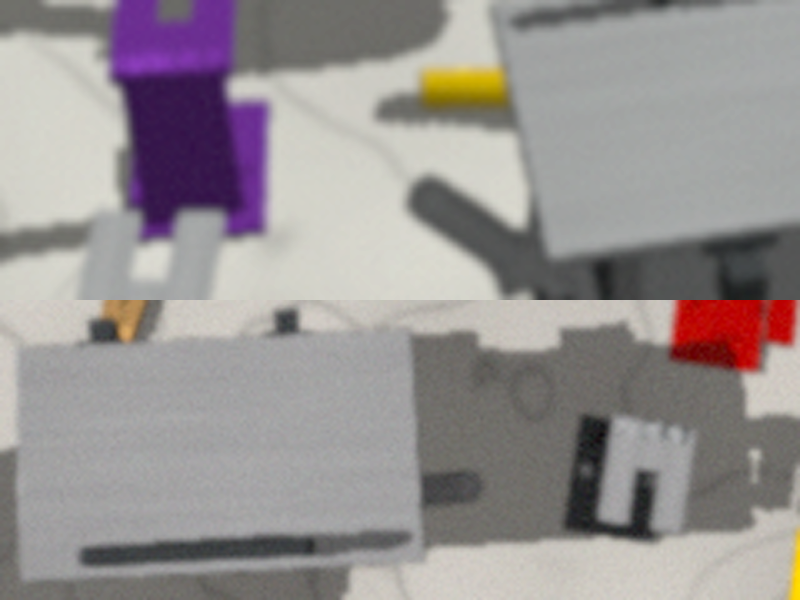

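View pics/d.png

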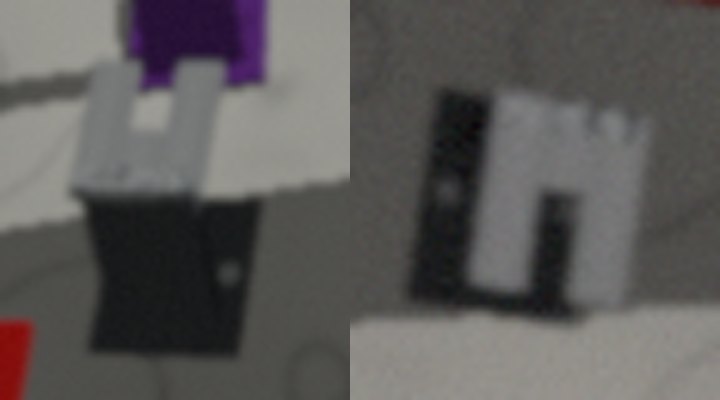

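The enlarged views show the grey rest's notch opening toward the robot (-x) with a slight negative yaw. The steel pin sticks out past the lid's -y edge. Next I'll turn these pixels into poses.

```bash
cat >> h.py <<'E'
from scipy.spatial.transform import Rotation as Ro
def rel(P,R):
    "row from the present pose to TCP world P (mm), R 3x3"
    s=env.sense();R0=Ro.from_rotvec(s['tool_rot'])
    r=(R0.inv()*Ro.from_matrix(R)).as_rotvec(); d=R0.inv().apply(np.array(P)-s['position'])/1000
    return np.round(r,3),np.round(d,4)
def frame(z,y):
    z=np.array(z,float)/np.linalg.norm(z);y=np.array(y,float);y-=z*(y@z);y/=np.linalg.norm(y)
    return np.c_[np.cross(y,z),y,z]
E
python3 - <<'E'
from h import *
b=snap('top');a=snap('scene')
q=lambda L:np.array([[180+x/3.333,180+(y-300)/3.333] for x,y in L])
lid=onz(b,q([(18,345),(408,328),(424,558),(22,580)]),198);print('lid',lid.round(0)[:,:2].tolist())
h=onz(b,q([(82,555),(310,546)]),246);print('handle',h.round(0)[:,:2].tolist())
rp=onz(b,[(358.96,246.8),(385.7,249.6),(388.6,219.5),(363.8,215),(374,231.4),(372.3,248.1)],110);print('rest',rp.round(0)[:,:2].tolist())
print('pin tip top cam', onz(b,[(180+470/3.333,180+187/3.333)],132).round(0))
# pin mask-based tip: triangulate both cams
c1,d1=ray(b,[(180+470/3.333,180+187/3.333)]);c2,d2=ray(a,[(150+428/5,180+195/5)])
d1=d1[0]/np.linalg.norm(d1);d2=d2[0]/np.linalg.norm(d2)
s=np.linalg.lstsq(np.c_[d1,-d2],c2-c1,rcond=None)[0];print('tip tri',(c1+d1*s[0]).round(0),(c2+d2*s[1]).round(0))
# scene check of rest plate: front edge pixels in a : d.png scale 5
print('rest scene', onz(a,[(150+70/5,210+190/5),(150+195/5,210+193/5),(150+150/5,210+130/5)],110).round(0)[:,:2].tolist())
E
```

```text
lid [[623.0, 162.0], [635.0, -87.0], [488.0, -96.0], [474.0, 156.0]]
handle [[490.0, 111.0], [495.0, -25.0]]
rest [[513.0, -223.0], [507.0, -285.0], [577.0, -294.0], [587.0, -236.0], [549.0, -259.0], [510.0, -254.0]]
pin tip top cam [[ 537. -133.  132.]]
tip tri [ 537. -133.  131.] [ 538. -128.  131.]
rest scene [[581.0, -289.0], [590.0, -235.0], [552.0, -254.0]]
```

```bash
cat >> h.py <<'E'
Y=.049
def bx(p,c=(558,45,0)): return Ro.from_rotvec([0,0,Y]).apply(p)+np.array(c)
A=Ro.from_rotvec([0,0,Y]).apply([0,-np.sin(.6),np.cos(.6)])
BXX=np.array([np.cos(Y),np.sin(Y),0])
RP=frame(-A,BXX)
E0=np.array([536.5,-132.5,136])
E
python3 - <<'E'
from h import *
print(rel([167,602,340],Ro.from_rotvec(env.sense()['tool_rot']).as_matrix()))
print(rel([420,-20,340],frame([0,0,-1],BXX)))
print(rel(E0+A*110,RP))
E
```

```text
(array([-0.,  0., -0.]), array([ 1.00e-04, -3.00e-04, -1.26e-01]))
(array([ 0.   , -0.   ,  1.251]), array([-0.4101, -0.5319, -0.126 ]))
(array([-0.375,  0.519,  1.211]), array([-0.5719, -0.6681, -0.0128]))
```

```bash
python3 -m creep '0 0 0 0 0 -0.05 -1;0 0 0 0 0 -0.1 -1;0 0 0.3 -0.1 -0.13 -0.126 -1;0 0 1.251 -0.41 -0.532 -0.126 -1;0 0 1.251 -0.41 -0.532 -0.126 -1;0 0 1.251 -0.41 -0.532 -0.126 -1;0 0 1.251 -0.41 -0.532 -0.126 -1;0 0 1.251 -0.41 -0.532 -0.126 -1;0 0 1.251 -0.41 -0.532 -0.126 -1;0 0 1.251 -0.41 -0.532 -0.126 -1' 60
python3 - <<'E'
from h import *
print(rel([420,-60,340],frame([0,0,-1],BXX)))
print(rel(E0+A*110,RP))
E
```

```text
clock: 2.0
position: [317.6, 230.5, 332.3]
tool_rot: [2.114, 2.323, 0.001]
contact_force: [1.0, -0.1, -0.6]
grip_width: 85.2
gripper_force: 0.0
(array([ 0.001, -0.   ,  0.045]), array([-0.2989,  0.0746, -0.0077]))
(array([-0.013,  0.6  ,  0.044]), array([-0.4441,  0.1809,  0.1056]))
```

```bash
python3 -m creep '0 0 0.04 -0.3 0.09 -0.008 -1;0 0 0.04 -0.3 0.09 -0.008 -1;0 0 0.04 -0.3 0.09 -0.008 -1;0 0 0.04 -0.3 0.09 -0.008 -1;0 0 0.04 -0.3 0.09 -0.008 -1;-0.013 0.6 0.044 -0.44 0.17 0.02 -1;-0.013 0.6 0.044 -0.444 0.181 0.04 -1;-0.013 0.6 0.044 -0.444 0.181 0.106 -1;-0.013 0.6 0.044 -0.444 0.181 0.106 -1;-0.013 0.6 0.044 -0.444 0.181 0.106 -1'
python3 - <<'E'
from h import *
print(rel(E0+A*110,RP))
E
```

```text
clock: 3.0
position: [523.4, -166.4, 245.6]
tool_rot: [-1.821, -1.919, -0.57]
contact_force: [0.9, 1.0, 0.9]
grip_width: 85.4
gripper_force: 0.0
(array([-0.001, -0.006,  0.003]), array([-0.0345,  0.0147, -0.001 ]))
```

```bash
python3 -m creep '0 -0.006 0.003 -0.0345 0.0147 0 -1;0 -0.006 0.003 -0.0345 0.0147 0 -1;0 -0.006 0.003 -0.0345 0.0147 0 -1'
python3 - <<'E'
from h import *
w=snap('wrist','w1')
print(env.sense()['position'],A)
for z in(0,34,68): print(z,proj(w,E0+A*(z-68)))
for t in('pin','rest'):
  for r in env.find_in('wrist',t): print(t,np.round(r['xyz']),r['confidence'],proj(w,r['xyz']))
R=np.array(w['R']);print('cam',-R.T@w['t'])
E
```

```text
clock: 3.3
position: [539.1, -191.0, 226.8]
tool_rot: [-1.828, -1.923, -0.557]
contact_force: [0.1, -0.0, 0.6]
grip_width: 85.5
gripper_force: 0.0
[ 539.00061576 -190.33204248  227.73589102] [ 0.02765641 -0.56396476  0.82533561]
0 [[284.89821172 185.17504106]]
34 [[284.86997598 193.49781698]]
68 [[284.8350992  203.79429909]]
pin [369. -80.  22.] 0.79 [[134.55910647 186.6718471 ]]
pin [ 538. -126.  131.] 0.61 [[286.56712499 198.1082299 ]]
rest [ 384. -226.  114.] 0.83 [[ 68.53833863 325.20800672]]
rest [ 547. -238.  112.] 0.75 [[291.92149776 354.87727408]]
cam [ 541.14632623 -225.22603873  396.02405361]
```

View pics/w1.png

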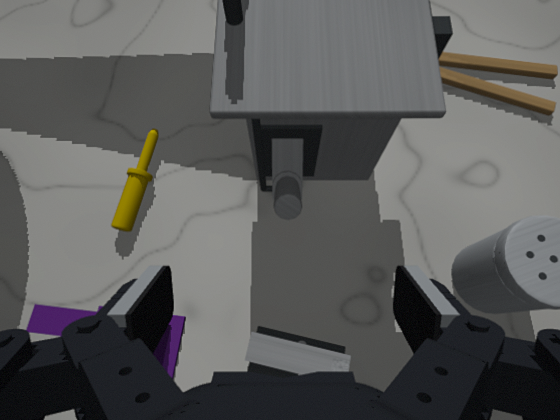

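The wrist view shows the pin's grip end centred at (288,206), against a prediction of (285,204), so I'll correct it by about 2 mm. The rest plate is at (300,355).

```bash
sed -i 's/^E0=.*/E0=np.array([538.7,-134,136])/' h.py
python3 - <<'E'
from h import *
print(rel(E0+A*20,RP),rel(E0-A*31,RP))
E
```

```text
(array([-0.003,  0.007,  0.003]), array([-0.0057,  0.0027,  0.0879])) (array([-0.003,  0.007,  0.003]), array([-0.0053,  0.0028,  0.1389]))
```

```bash
python3 -m creep '-0.003 0.007 0.003 -0.0055 0.0027 0.045 -1;-0.003 0.007 0.003 -0.0055 0.0027 0.085 -1;-0.003 0.007 0.003 -0.0055 0.0027 0.11 -1;-0.003 0.007 0.003 -0.0055 0.0028 0.125 -1;-0.003 0.007 0.003 -0.0053 0.0028 0.139 -1;-0.003 0.007 0.003 -0.0053 0.0028 0.139 -1'
python3 - <<'E'
from h import *
w=snap('wrist','w2');print(rel(E0-A*31,RP))
E
```

```text
clock: 4.05
position: [537.1, -115.4, 109.5]
tool_rot: [-1.826, -1.918, -0.564]
contact_force: [0.1, -0.4, -0.1]
grip_width: 85.7
gripper_force: 0.0
(array([-0.001, -0.001, -0.   ]), array([-0.    ,  0.0002, -0.0003]))
```

View pics/w2.png

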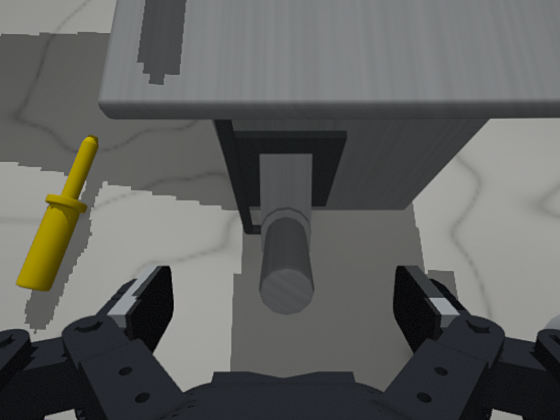

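The pin's end is at (287,290), centred between the pads. I'll check that depth against the model before closing.

Run:
```python
from h import *
w=snap('wrist')
print(proj(w,E0),proj(w,E0-A*62),proj(w,E0+RP[:,0]*5),proj(w,E0+RP[:,1]*5))
```

```text
[[284.50663207 288.47489185]] [[284.37566071 234.97579136]] [[284.51977032 276.49008325]] [[297.56109697 288.49514411]]
```

```bash
python3 -m creep '0 0 0 0 0.001 0 1;0 0 0 0 0.001 0 1;0 0 0 0 0.001 0 1;0 0 0 0 0.001 0 1;0 0 0 0 0.001 0 1;0 0 0 0 0.001 0 1;0 0 0 0 0.001 0 1;0 0 0 0 0.001 0 1' 60
```

```text
clock: 4.95
position: [538.9, -117.5, 109.6]
tool_rot: [-1.828, -1.918, -0.565]
contact_force: [-0.7, -2.8, 5.8]
grip_width: 19.1
gripper_force: 58.5
```

```bash
python3 -m creep '0 0 0 0 0 -0.003 1;0 0 0 0 0 -0.007 1;0 0 0 0 0 -0.012 1;0 0 0 0 0 -0.018 1;0 0 0 0 0 -0.018 1'
python3 - <<'E'
from h import *
w=snap('wrist','w3')
E
```

```text
clock: 5.45
position: [539.7, -128.1, 124.8]
tool_rot: [-1.829, -1.918, -0.565]
contact_force: [-0.8, 0.6, -0.8]
grip_width: 19.2
gripper_force: 58.7
```

View pics/w3.png

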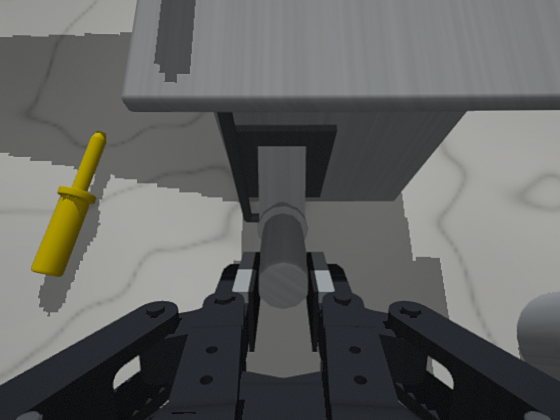

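The pads have closed with the pin's end at (284,285), apparently off-centre, because the width reads 19 mm rather than 22. The pin may not have moved. I'll triangulate its end from the wrist views.

Run:
```python
from h import *
from scipy.optimize import least_squares
w=snap('wrist');s=env.sense();b=snap('top');a=snap('scene')
Rt=Ro.from_rotvec(s['tool_rot']).as_matrix();Rc=np.array(w['R'])@Rt; tc=np.array(w['t'])+np.array(w['R'])@s['position']
def cam(P,R): return dict(w,R=Rc@R.T,t=tc-Rc@R.T@np.array(P))
c1=cam([539,-190.33,227.74],Ro.from_rotvec([-1.828,-1.923,-.557]).as_matrix())
c2=cam(E0-A*31,RP)
def f(E,L): return np.concatenate([proj(c,E)[0]-o for c,o in L])
o1=(c1,(288,206));o2=(c2,(287,290));o3=(w,(284,285));ot=(b,(321,236))
for L in([o1,o2],[o1,o2,o3],[o1,o2,ot]):
    r=least_squares(f,E0,args=(L,));print(r.x.round(1),r.fun.round(1), ((r.x-E0)@RP).round(1))
print('E if moved 18:',proj(w,E0+A*18),'unmoved',proj(w,E0), 'tcp in tool', ((s['position']-E0)@RP).round(1))
for n,c in(('wrist',w),('top',b),('scene',a)):
    for m in env.cut_out(n,'pin'):
        ys,xs=np.nonzero(m['mask']);print(n,round(m['confidence'],2),m['mask'].sum(),xs.min(),xs.max(),ys.min(),ys.max())
        cv2.imwrite(f'pics/m_{n}.png',m['mask']*255) if 0 else None
```

```text
[ 539.8 -135.7  142.8] [ 0.9  0.  -0.4 -0. ] [ 2.4  1.  -6.6]
[ 540.  -137.5  135.7] [  0.9   5.5  -0.4   7.1  -0.1 -11.1] [-3.2  1.1 -1.7]
[ 539.8 -135.2  139.9] [ 0.8  0.6 -0.6 -0.5  1.4 -1.4] [ 1.2  1.  -3.9]
E if moved 18: [[281.0420434  284.67304723]] unmoved [[281.31850225 265.36636316]] tcp in tool [-1.3  1.  13.3]
wrist 0.82 4645 257 307 204 308
wrist 0.59 4048 31 105 130 276
wrist 0.24 49534 121 559 0 222
top 0.69 132 310 329 230 239
scene 0.83 313 118 133 216 258
scene 0.7 281 231 264 211 238
scene 0.67 130 235 251 193 200
```

The pin's end matches the "moved 18 mm" prediction, so the grasp holds. I'll draw it the rest of the way out.

```bash
python3 -m creep '0 0 0 0 0 -0.01 1;0 0 0 0 0 -0.02 1;0 0 0 0 0 -0.03 1;0 0 0 0 0 -0.042 1;0 0 0 0 0 -0.06 1;0 0 0 0 0 -0.08 1;0 0 0 0 0 -0.08 1'
python3 - <<'E'
from h import *
w=snap('wrist','w4')
for m in env.cut_out('wrist','pin'):
        ys,xs=np.nonzero(m['mask']);print(round(m['confidence'],2),m['mask'].sum(),xs.min(),xs.max(),ys.min(),ys.max())
yaw=-.13; rx=np.array([np.cos(yaw),np.sin(yaw),0]);R=frame([0,0,-1],rx)
N=np.array([540.7,-258,110])
# TCP is pin z=37 -> allow collar clearance
for P,RR in(([520,-235,300],R),(N-12*rx+[0,0,110+37-20],R)): print(P,rel(P,RR))
E
```

```text
clock: 6.5
position: [542.6, -174.7, 192.3]
tool_rot: [-1.831, -1.92, -0.566]
contact_force: [-0.2, 1.2, -1.3]
grip_width: 19.6
gripper_force: 58.7
0.82 4594 258 307 196 308
0.66 2419 86 140 125 239
0.22 30266 185 467 0 194
[520, -235, 300] (array([-0.054, -0.599,  0.172]), array([ 0.0116, -0.0247, -0.125 ]))
[ 528.80125728 -256.44439029  237.        ] (array([-0.054, -0.599,  0.172]), array([-0.042 , -0.0168, -0.0854]))
```

```bash
python3 -m creep '0 0 0 0.01 -0.01 -0.05 1;-0.03 -0.3 0.08 0.012 -0.025 -0.1 1;-0.054 -0.599 0.172 0.012 -0.025 -0.125 1;-0.054 -0.599 0.172 0.012 -0.025 -0.125 1;-0.054 -0.599 0.172 0.012 -0.025 -0.125 1;-0.054 -0.599 0.172 0.012 -0.025 -0.125 1;-0.054 -0.599 0.172 0.012 -0.025 -0.125 1;-0.054 -0.599 0.172 0.012 -0.025 -0.125 1'
python3 - <<'E'
from h import *
w=snap('wrist','w5');yaw=-.13; rx=np.array([np.cos(yaw),np.sin(yaw),0]);ry=np.array([-rx[1],rx[0],0])
N=np.array([540.7,-258,110])
for n,p in(('N',N),('end',N+9*rx),('openL',N-31*rx+9*ry),('openR',N-31*rx-9*ry),('FL',N-31*rx+29*ry),('FR',N-31*rx-29*ry),('BL',N+43*rx+29*ry),('BR',N+43*rx-29*ry)): print(n,proj(w,p).round(0))
s=env.sense();print(s['position'],'pin base',proj(w,s['position']-[0,0,92]), 'collar',proj(w,s['position']-[0,0,37]))
E
```

```text
clock: 7.4
position: [519.5, -234.4, 299.1]
tool_rot: [-2.356, -2.071, -0.001]
contact_force: [-0.1, 0.3, -1.1]
grip_width: 18.6
gripper_force: 59.1
N [[309. 202.]]
end [[318. 202.]]
openL [[277. 193.]]
openR [[277. 211.]]
FL [[277. 173.]]
FR [[277. 230.]]
BL [[354. 173.]]
BR [[351. 231.]]
[ 519.54467979 -234.90122245  299.10042641] pin base [[284.13394463 207.53308308]] collar [[284.04713849 232.53179651]]
```

View pics/w5.png

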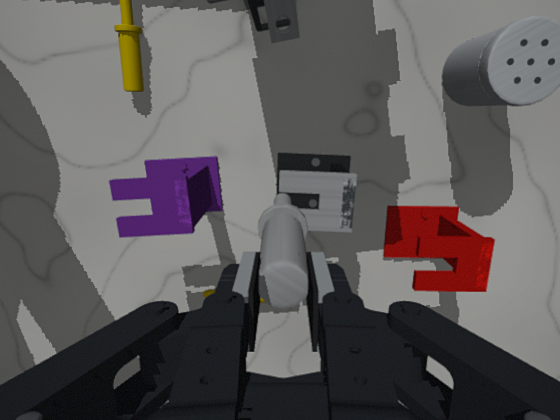

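The pin is held upright, with its collar at about (283,220) and shank tip at about (283,200). The grey rest plate is at (279–356, 172–231) with the notch end at about (320,201), about 2 px right of the prediction. I'll fit the pin's pose in the hand from its mask.

```bash
cat >> h.py <<'E'
def pinfit(w,cam='wrist'):
    from scipy.optimize import minimize
    s=env.sense();R=Ro.from_rotvec(s['tool_rot']).as_matrix();P=s['position']
    m=max(env.cut_out(cam,'pin'),key=lambda r:(r['mask'][180:310,230:330].sum()))['mask'].astype('float32')
    th=np.linspace(0,2*np.pi,32,endpoint=False);C=np.c_[np.cos(th),np.sin(th),0*th]
    def rend(q):
        T=Ro.from_rotvec([q[3],q[4],0]);im=np.zeros((420,560),'uint8')
        for z0,z1,r in((6,68,11),(0,6,14),(-55,0,6)):
            pts=np.vstack([C*r+[0,0,-z] for z in(z0,z1)])   # tool z opposes pin z
            pts=T.apply(pts)+[q[0],q[1],q[2]]
            pp=proj(w,pts@R.T+P); hull=cv2.convexHull(pp.astype('float32'))
            cv2.fillConvexPoly(im,np.round(hull*16).astype(int),255,cv2.LINE_AA,4)
        return im/255.
    def cost(q):
        i=rend(q);i[295:]=0 if 0 else i[295:]
        return 1-np.minimum(i,m).sum()/np.maximum(i,m).sum()+.3*(q[3]**2+q[4]**2)
    best=None
    for z0 in(32,40):
        r=minimize(cost,[1,0,z0,0,0],method='Nelder-Mead',options=dict(initial_simplex=np.array([1,0,z0,0,0])+np.vstack([np.zeros(5),np.diag([3,2,6,.08,.08])]),maxiter=400))
        if best is None or r.fun<best.fun: best=r
        print(r.x.round(3),round(r.fun,3))
    return best.x,m,rend(best.x)
E
python3 - <<'E'
from h import *
w=snap('wrist');q,m,i=pinfit(w)
print(((i>.5)&(m<.5)).sum(),((i<.5)&(m>.5)).sum())
ys,xs=np.nonzero(m);print(xs.min(),xs.max(),ys.min(),ys.max())
for r in env.cut_out('wrist','rest'):
    k=r['mask'];ys,xs=np.nonzero(k)
    if k.sum() and 250<xs.mean()<370: print('rest',cv2.minAreaRect(np.c_[xs,ys].astype('float32')),xs.min(),xs.max(),ys.min(),ys.max())
E
```

```text
[-7.3100e-01 -1.0010e+00  4.8697e+01  8.0000e-03  4.9000e-02] 0.042
[-7.1800e-01 -9.8300e-01  4.8579e+01  8.0000e-03  4.8000e-02] 0.042
109 72
257 307 193 308
rest ((315.1524963378906, 192.33966064453125), (79.84738159179688, 77.34954833984375), 2.385944128036499) 276 355 153 232
rest ((248.637939453125, 10.92562484741211), (81.04132080078125, 25.28510284423828), 30.699722290039062) 208 288 0 31
```

Run:
```python
from h import *
a=snap('scene','s2');s=env.sense();P=s['position'];R=Ro.from_rotvec(s['tool_rot']).as_matrix()
for L,n in((37,'z37'),(48.6,'z48')):
    print(n,'collar',proj(a,P+R@[-.7,-1,L]).round(1),'tip',proj(a,P+R@[1.9,-1,L+55]).round(1),'tip untilted',proj(a,P+R@[-.7,-1,L+55]).round(1))
for m in env.cut_out('scene','pin'):
    ys,xs=np.nonzero(m['mask']);print(round(m['confidence'],2),m['mask'].sum(),xs.min(),xs.max(),ys.min(),ys.max())
u,v=proj(a,P+R@[0,0,60])[0].astype(int);print(u,v)
c=a['pixels'][v-50:v+50,u-65:u+65];cv2.imwrite('pics/s2c.png',np.clip(cv2.resize(c,(780,600),interpolation=2)*1.5,0,255));print('crop origin',u-65,v-50)
```

```text
z37 collar [[178.6 175.1]] tip [[183.4 193.7]] tip untilted [[182.2 193.7]]
z48 collar [[179.4 179.1]] tip [[184.1 197.4]] tip untilted [[182.9 197.5]]
0.67 380 118 133 215 258
0.59 314 174 188 158 194
180 183
crop origin 115 133[ WARN:0@1.042] global loadsave.cpp:1063 imwrite_ Unsupported depth image for selected encoder is fallbacked to CV_8U.
```

View pics/s2c.png

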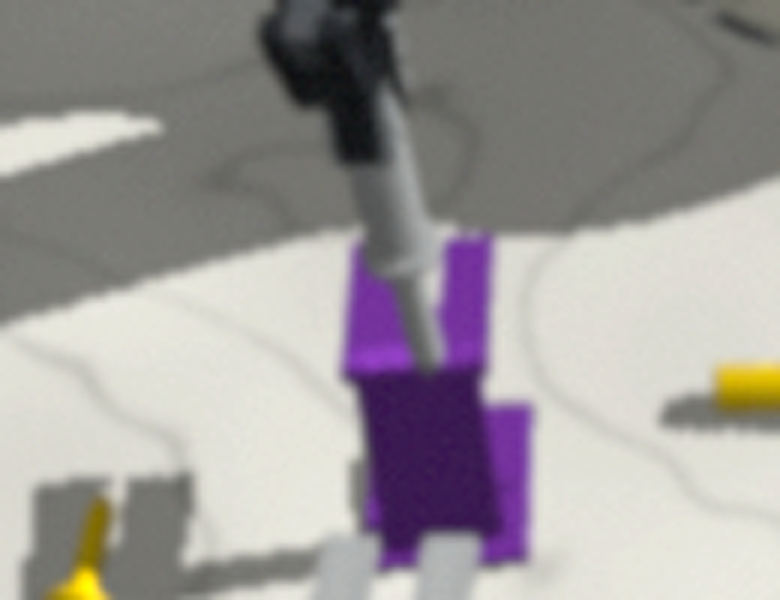

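The scene crop shows the shank tip at about (187,194) and the collar at about (182,178). Both sit about 3 px right of the prediction, and the rest shows the same bias, so it comes from the calibration. The collar is about 42–48 mm ahead of the TCP, with a tilt of about 0.04 rad to correct.

```bash
cat >> h.py <<'E'
yaw=-.13; rx=np.array([np.cos(yaw),np.sin(yaw),0]);ry=np.array([-rx[1],rx[0],0])
N=np.array([542.5,-258,110]);RV=frame([0,0,-1],rx);RT=RV@Ro.from_rotvec([0,-.04,0]).as_matrix()
E
python3 - <<'E'
from h import *
# pin collar point at 45 ahead; TCP for collar over point X at height: X - RT@[-.7,-1,45]; tip 55 below collar
X=N-12*rx+[0,0,55+10]
print(rel(X-RT@[-.7-.04*45+.04*45,-1,45],RT), X-RT@[-.7,-1,45])
E
```

```text
(array([-0.002, -0.041, -0.   ]), array([-0.0174,  0.0148,  0.0796])) [ 531.91676972 -254.09615081  219.93601227]
```

```bash
python3 -m creep '-0.002 -0.041 0 -0.0174 0.0148 0.04 1;-0.002 -0.041 0 -0.0174 0.0148 0.07 1;-0.002 -0.041 0 -0.0174 0.0148 0.0796 1;-0.002 -0.041 0 -0.0174 0.0148 0.0796 1;-0.002 -0.041 0 -0.0174 0.0148 0.0796 1'
python3 - <<'E'
from h import *
w=snap('wrist');q,m,i=pinfit(w)
c=w['pixels'][130:310,200:400];cv2.imwrite('pics/w6.png',np.clip(cv2.resize(c,(660,594),interpolation=2).astype(float)*1.2,0,255).astype('uint8'))
s=env.sense();P=s['position'];R=Ro.from_rotvec(s['tool_rot']).as_matrix();g=lambda p:((proj(w,p)[0]-[200,130])*3.3).round(0)
for n,p in(('N',N),('end',N+9*rx),('oL',N-31*rx+9*ry),('oR',N-31*rx-9*ry),('tip',P+R@[-.7+2.6-.4,-1,100]),('col',P+R@[-.7,-1,45])):print(n,g(p))
E
```

```text
clock: 8.2
position: [532.6, -253.9, 221.8]
tool_rot: [2.339, 2.054, -0.045]
contact_force: [-0.8, 0.1, -0.6]
grip_width: 19.0
gripper_force: 59.1
[-1.3000e+00 -1.1930e+00  4.9861e+01  8.0000e-03  5.1000e-02] 0.046
[-9.1000e-01 -1.2200e+00  4.8883e+01  9.0000e-03  4.7000e-02] 0.047
N [320. 222.]
end [359. 222.]
oL [184. 184.]
oR [186. 259.]
tip [273. 237.]
col [272. 325.]
```

View pics/w6.png

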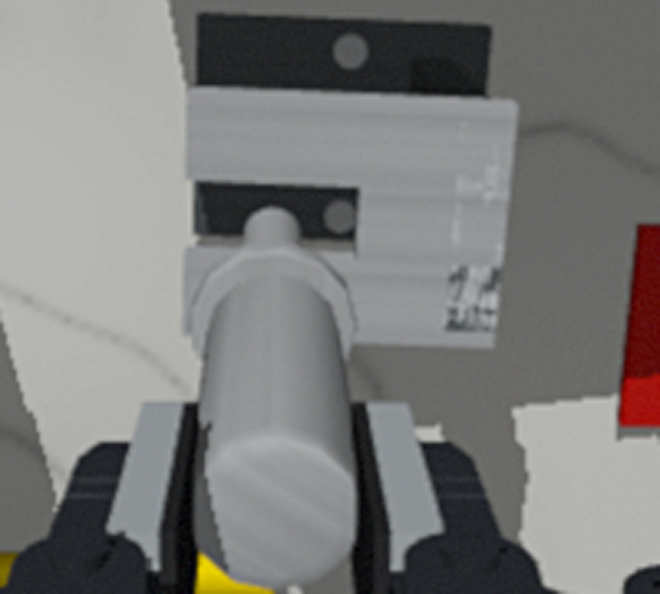

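The close view shows the shank tip at about (272,230) in the crop, over the notch, whose edges are at rows 184–250 with its end at column 358. In y the pin is centred to within about 1 mm. I'll lower it in stages and watch the force.

```bash
python3 -m creep '0 0 0 0.0002 0 0.006 1;0 0 0 0.0005 0 0.012 1;0 0 0 0.0007 0 0.018 1;0 0 0 0.001 0 0.024 1;0 0 0 0.001 0 0.024 1'; python3 -m creep '0 0 0 0.0003 0 0.008 1;0 0 0 0.0006 0 0.016 1;0 0 0 0.0009 0 0.022 1;0 0 0 0.001 0 0.026 1;0 0 0 0.001 0 0.026 1'
```

```text
clock: 8.8
position: [531.6, -253.3, 195.3]
tool_rot: [2.34, 2.056, -0.047]
contact_force: [-0.4, -0.4, -0.5]
grip_width: 19.2
gripper_force: 59.1
clock: 9.3
position: [531.9, -253.5, 169.7]
tool_rot: [2.34, 2.055, -0.047]
contact_force: [-0.8, -0.9, -1.4]
grip_width: 18.9
gripper_force: 59.1
```

```bash
python3 -m creep '0 0 0 0.0002 0 0.004 1;0 0 0 0.0003 0 0.008 1;0 0 0 0.0003 0.004 0.008 1;0 0 0 0.0003 0.007 0.008 1;0 0 0 0.0003 0.01 0.008 1;0 0 0 0.0003 0.01 0.008 1'; python3 -m creep '0 0 0 0 0.001 0 1;0 0 0 0 0.002 0 1;0 0 0 0 0.002 0 1'
```

```text
clock: 9.9
position: [542.7, -255.1, 162.5]
tool_rot: [2.339, 2.054, -0.046]
contact_force: [-0.2, -0.4, -1.5]
grip_width: 18.8
gripper_force: 59.1
clock: 10.2
position: [544.1, -255.2, 162.4]
tool_rot: [2.339, 2.055, -0.046]
contact_force: [0.4, -0.0, -1.1]
grip_width: 19.0
gripper_force: 59.1
```

```bash
python3 -m creep '0 0 0 0 0.001 0 1;0 0 0 0 0.002 0 1;0 0 0 0 0.002 0 1'
```

```text
clock: 10.5
position: [546.2, -255.5, 162.4]
tool_rot: [2.339, 2.055, -0.046]
contact_force: [-0.1, -1.7, -0.5]
grip_width: 19.1
gripper_force: 59.1
```

```bash
python3 -m creep '0 0 0 0 0.001 0 1;0 0 0 0 0.0015 0 1;0 0 0 0 0.0015 0 1'; python3 -m creep '0 0 0 0 0.001 0 1;0 0 0 0 0.0015 0 1;0 0 0 0 0.0015 0 1'
```

```text
clock: 10.8
position: [547.3, -255.6, 162.4]
tool_rot: [2.34, 2.055, -0.047]
contact_force: [-2.7, 0.7, -0.4]
grip_width: 19.2
gripper_force: 59.3
clock: 11.1
position: [548.4, -255.7, 162.3]
tool_rot: [2.34, 2.055, -0.048]
contact_force: [-5.3, 0.1, 2.0]
grip_width: 19.1
gripper_force: 59.7
```

```bash
python3 -m creep '0 0 0 0 -0.0025 0 1;0 0 0 0 -0.0025 0.001 1;0 0 0 0 -0.0025 0.002 1;0 0 0 0 -0.0025 0.003 1;0 0 0 0 -0.0025 0.003 1'; python3 -m creep '0 0 0 0 0 0.001 1;0 0 0 0 0 0.002 1;0 0 0 0 0 0.002 1'; python3 -m creep '0 0 0 0 0 0.001 1;0 0 0 0 0 0.002 1;0 0 0 0 0 0.002 1'
```

```text
clock: 11.6
position: [546.6, -255.7, 159.2]
tool_rot: [2.339, 2.055, -0.046]
contact_force: [-0.5, -1.3, -2.6]
grip_width: 19.0
gripper_force: 59.3
clock: 11.9
position: [546.6, -255.7, 157.3]
tool_rot: [2.339, 2.055, -0.046]
contact_force: [0.1, -0.3, -1.2]
grip_width: 19.2
gripper_force: 59.2
clock: 12.2
position: [546.5, -255.8, 155.3]
tool_rot: [2.339, 2.055, -0.046]
contact_force: [0.5, -0.7, -2.0]
grip_width: 19.0
gripper_force: 59.1
```

```bash
for i in 1 2; do python3 -m creep '0 0 0 0 0 0.001 1;0 0 0 0 0 0.002 1;0 0 0 0 0 0.002 1' | egrep 'pos|contact'; done
```

```text
position: [546.5, -255.9, 153.3]
contact_force: [0.3, -1.3, -1.2]
position: [546.4, -256.0, 151.3]
contact_force: [-0.2, -0.9, -1.8]
```

```bash
for i in 1 2; do python3 -m creep '0 0 0 0 0 0.001 1;0 0 0 0 0 0.002 1;0 0 0 0 0 0.002 1' | egrep 'pos|contact'; done
```

```text
position: [546.4, -256.0, 149.3]
contact_force: [-1.1, -0.8, -0.7]
position: [546.7, -256.5, 148.3]
contact_force: [-4.3, -1.3, 11.5]
```

Contact is at the expected depth, about 38 mm. I'll release and check.

```bash
python3 -m creep '0 0 0 0 0 -0.0005 0.4;0 0 0 0 0 -0.0005 0.2;0 0 0 0 0 -0.0005 0;0 0 0 0 0 -0.0005 0;0 0 0 0 0 -0.0005 -0.3;0 0 0 0 0 -0.0005 -0.3;0 0 0 0 0 -0.0005 -0.3' | egrep 'pos|cont|wid'
python3 - <<'E'
from h import *
print(rel(env.sense()['position']+[0,0,130],RV))
E
```

```text
position: [546.5, -256.1, 147.9]
contact_force: [-1.1, -0.2, 0.1]
grip_width: 55.2
(array([0.001, 0.041, 0.001]), array([-5.300e-03,  1.000e-04, -1.299e-01]))
```

```bash
python3 -m creep '0 0 0 -0.001 0 -0.025 -0.3;0 0 0 -0.003 0 -0.07 -0.3;0 0.041 0 -0.0053 0 -0.13 -0.3;0 0.041 0 -0.0053 0 -0.13 -0.3;0 0.041 0 -0.0053 0 -0.13 -0.3' | egrep 'pos|cont'
cat > fit.py <<'E'
from h import *
from scipy.optimize import minimize
def worldfit(cams,near,q0):
    th=np.linspace(0,2*np.pi,32,endpoint=False);C=np.c_[np.cos(th),np.sin(th),0*th];S=[]
    for n in cams:
        w=snap(n);c=proj(w,near)[0]
        L=[r['mask'] for r in env.cut_out(n,'pin') if r['mask'].sum()<9000 and np.linalg.norm(np.argwhere(r['mask']).mean(0)[::-1]-c)<40]
        if L: S.append((n,w,L[0]))
    def rend(w,q):
        T=Ro.from_rotvec([q[3],q[4],0]);im=np.zeros((420,560),'uint8')
        for z0,z1,r in((6,68,11),(0,6,14)):
            pts=T.apply(np.vstack([C*r+[0,0,z] for z in(z0,z1)]))+q[:3]
            cv2.fillConvexPoly(im,np.round(cv2.convexHull(proj(w,pts).astype('float32'))*16).astype(int),255,cv2.LINE_AA,4)
        return im/255.
    for n,w,m in S:
        f=lambda q:1-np.minimum(rend(w,q),m).sum()/np.maximum(rend(w,q),m).sum()+.3*(q[3]**2+q[4]**2)+1e-4*((q[2]-q0[2])/2)**2
        s=np.vstack([np.zeros(5),np.diag([4,4,3,.06,.06])])+q0
        r=minimize(f,q0,method='Nelder-Mead',options=dict(initial_simplex=s,maxiter=400));print(n,r.x.round(3),round(r.fun,3),'rel N',((r.x[:3]-N)@np.c_[rx,ry,[0,0,1]]).round(1))
if __name__=='__main__': worldfit(['wrist','top','scene'],N+[0,0,35],np.array([*N,0,0]))
E
python3 fit.py
```

```text
position: [547.1, -256.9, 280.1]
contact_force: [-0.1, -0.4, -0.8]
wrist [ 5.45179e+02 -2.57140e+02  1.11795e+02 -6.20000e-02  7.00000e-03] 0.079 rel N [2.5 1.2 1.8]
top [ 5.46272e+02 -2.57996e+02  1.15434e+02 -1.33000e-01 -3.80000e-02] 0.166 rel N [3.7 0.5 5.4]
scene [ 5.37621e+02 -2.53781e+02  1.07292e+02 -1.30000e-02  1.16000e-01] 0.123 rel N [-5.4  3.6 -2.7]
```

Run:
```python
from h import *
print(rel([493,20,350],frame([0,0,-1],BXX)))
```

```text
(array([-0.001, -0.001, -0.178]), array([ 0.2667, -0.088 , -0.073 ]))
```

```bash
python3 -m creep '0 0 0 0 0 -0.045 -0.3;0 0 -0.05 0.03 -0.01 -0.073 -0.5;0 0 -0.178 0.267 -0.088 -0.073 -1;0 0 -0.178 0.267 -0.088 -0.073 -1;0 0 -0.178 0.267 -0.088 -0.073 -1;0 0 -0.178 0.267 -0.088 -0.073 -1;0 0 -0.178 0.267 -0.088 -0.073 -1;0 0 -0.178 0.267 -0.088 -0.073 -1;0 0 -0.178 0.267 -0.088 -0.073 -1;0 0 -0.178 0.267 -0.088 -0.073 -1' | egrep 'clock|pos|cont'
python3 - <<'E'
from h import *
w=snap('wrist','w7');print(env.sense()['position'])
for r in env.find_in('wrist','lid_handle'): print(np.round(r['xyz']),round(r['confidence'],2),proj(w,r['xyz']).round(0))
for y in(65,0,-65): print(y,proj(w,bx([-67,y,240])).round(0), bx([-67,y,240]).round(0))
g=cv2.cvtColor(w['pixels'],cv2.COLOR_BGR2GRAY)
# dark runs along rows
for v in range(10,260,16):
    d=np.flatnonzero(g[v,200:380]<75)+200
    print(v,(d.min(),d.max(),len(d)) if len(d) else None,end=' ')
b=snap('top')
print(proj(w,bx([65,-140,198])),proj(w,bx([-75,-140,198])))
print('cam',(-np.array(w['R']).T@w['t']).round(0))
E
```

```text
clock: 15.9
position: [493.6, 19.4, 350.6]
contact_force: [0.1, -0.9, -0.4]
[493.63733671  19.04184111 350.64253308]
65 [[282.  77.]] [488. 107. 240.]
0 [[282. 171.]] [491.  42. 240.]
-65 [[282. 253.]] [494. -23. 240.]
10 (np.int64(244), np.int64(266), 3) 26 (np.int64(245), np.int64(267), 3) 42 (np.int64(247), np.int64(267), 11) 58 (np.int64(267), np.int64(267), 1) 74 (np.int64(267), np.int64(292), 18) 90 (np.int64(276), np.int64(292), 17) 106 (np.int64(276), np.int64(292), 17) 122 (np.int64(268), np.int64(292), 18) 138 (np.int64(258), np.int64(293), 28) 154 (np.int64(250), np.int64(293), 26) 170 (np.int64(210), np.int64(293), 28) 186 (np.int64(200), np.int64(293), 25) 202 (np.int64(267), np.int64(294), 20) 218 (np.int64(200), np.int64(294), 20) 234 (np.int64(277), np.int64(292), 16) 250 (np.int64(277), np.int64(292), 16) [[421.43291778 310.19040152]] [[273.49260809 309.79676382]]
cam [490.  86. 510.]
```

Run:
```python
from h import *
print(rel([493,42,235],frame([0,0,-1],BXX)))
```

```text
(array([ 0.001, -0.   , -0.002]), array([0.0231, 0.0003, 0.1157]))
```

```bash
python3 -m creep '0 0 0 0.023 0 0.04 -0.6;0 0 0 0.023 0 0.08 -0.4;0 0 0 0.023 0 0.1 -0.4;0 0 0 0.023 0 0.1157 -0.4;0 0 0 0.023 0 0.1157 -0.4' | egrep 'pos|cont|wid'
python3 -m creep '0 0 0 0 0 0 0.3;0 0 0 0 0 0 1;0 0 0 0 0 0 1;0 0 0 0 0 0 1;0 0 0 0 0 0 1;0 0 0 0 0 0 1;0 0 0 0 0 0 1' 60
```

```text
position: [491.5, 42.2, 233.4]
contact_force: [-0.1, -0.5, 0.8]
grip_width: 59.5
clock: 17.25
position: [492.4, 43.0, 235.4]
tool_rot: [2.166, 2.274, 0.002]
contact_force: [0.7, -0.0, 0.1]
grip_width: 0.3
gripper_force: 0.0
```

The gripper closed on nothing. I'll check numerically where the bar is.

Run:
```python
from h import *
for n in('wrist','scene','top'):
    w=snap(n,'x_'+n)
    for r in env.find_in(n,'lid_handle'): print(n,np.round(r['xyz']),round(r['confidence'],2),proj(w,r['xyz']).round(0))
    for r in env.cut_out(n,'lid_handle'):
        ys,xs=np.nonzero(r['mask']);print(n,'mask',round(r['confidence'],2),len(xs),xs.min(),xs.max(),ys.min(),ys.max())
    print(n,'exp ends',[proj(w,bx([-65.5,y,240])).round(0).tolist()[0] for y in(65,0,-65)],'tips',proj(w,env.sense()['position']-[0,0,14]).round(0))
    if n=='wrist':
        g=cv2.cvtColor(w['pixels'],cv2.COLOR_BGR2GRAY)
        for v in range(0,300,20): print(v,g[v,220:350:6])
print(env.sense())
```

```text
wrist [558.  92. 200.] 0.97 [[413. 151.]]
wrist [ 752. -124.   76.] 0.31 [[534. 363.]]
wrist mask 0.85 85788 257 559 0 384
wrist exp ends [[284.0, 116.0], [284.0, 264.0], [284.0, 384.0]] tips [[284. 246.]]
0 [137 138  77  81  81  80  80  80  78  80  80  76  72  78  79  78  78  77
  78  77  78  77]
20 [138 123  90  81  82  81  83 114 114 113 117 114 115 111 112 116 114 113
 115 113 117 113]
40 [141 141 141  71  80  83  84 116 115 113 118 115 115 112 114 116 115 112
 117 114 115 115]
60 [140 141 141  83  83  81  83 114 117 115 119 118 115 115 116 117 116 114
 118 114 115 115]
80 [141 142 141  82  83  84  83 114 119 115 119 115 116 115 116 118 115 114
 116 116 116 118]
100 [ 85  83  83  84  82  82  84 108 118 104  63  67  57 116 117 118 118 115
 116 117 118 120]
120 [ 83  84  83  83  84  84  83 106 119  42  50  51  46  28 119 118 118 116
 115 119 120 121]
140 [ 85  83  84  83  83  83  82 104 120  41  50  50  47  29 119 119 120 118
 116 119 123 119]
160 [ 84  83  83  84  82  82  78  99 119  41  52  51  47  31 120 119 120 117
 115 118 123 118]
180 [ 83  84  83  82  80  71  79  94 119  40 
[... 874 characters left out ...]
255.]]
{'clock': 17.7, 'joint_pos': array([-3.38767954e-02,  2.86414598e-01,  1.63011889e+00,  1.66990340e-04,
        1.22389279e+00, -8.25478982e-02]), 'qvel': array([ 0.00044233,  0.0006176 ,  0.00033794, -0.00063917,  0.00149721,
       -0.0006087 ]), 'effort': array([ 5.27046563e-03, -6.61109877e+01, -3.64313400e+01,  1.18790165e-03,
       -8.04327778e-03, -4.81438155e-05]), 'position': array([492.45333644,  43.00049526, 235.29557471]), 'tool_rot': array([2.16626435e+00, 2.27422143e+00, 1.40192574e-03]), 'contact_force': array([ 0.44187766, -0.55804171, -0.06121475]), 'wrist_torque': array([ 0.04640444, -0.03102467,  0.00167415]), 'gripper_force': 0.0, 'grip_width': 0.4233227380122424}
```

Run:
```python
from h import *
def asc(f,x0,x1,y0,y1,sx,sy):
    g=cv2.cvtColor(cv2.imread(f),cv2.COLOR_BGR2GRAY)
    for v in range(y0,y1,sy): print(v,''.join(' .:-=+*#%@'[::-1][min(9,int(g[v,u])//17)] for u in range(x0,x1,sx)))
asc('pics/x_wrist.png',225,345,236,340,1,4)
print();asc('pics/x_scene.png',265,355,135,195,1,2)
print(env.snapshot('wrist')['intrinsics'])
```

```text
236 ++++++++++++++++++++*+++++++++++++++++=--:::::=*%###########**##*#######%#*-::::-:::---:::::-:::--:--:-------::::::::::-
240 ++++++++++++++++++++++++++++++++++++++=--:-:::-+############*#*########%%#*-:::::::::-::::::--::------:-----:::::::::::-
244 ++++++++++++++++++++++++++++++++++++++=--:::::-*%#############*#########%#*-::::::::::::::::-----:----::-----::::::::::-
248 .........:---=++++++++++++++++++++++++=----:::-*%###########**#########%%#+-:::-::--:-::::::-----:----:-----:::::::-:---
252 ...............................-++++++=---------====-=+%%%%%%#=-===========-::::::::-:::::::-:---:----:-----:::::::-::--
256 .....................................-=-------------::+%%%%%%#-::-----------::::::::-::::::::::--::--:------::::::::::--
260 .....................................-=-----------:-:-*%%%%%%%+-:----------:::::::::-:::::::-----:----------::::::::::--
264 ...........................:=*########%#+-----------:-*%%%%%%%=-:---------:-+##########*=:::::--:-----------:::::::::---
268 .......................-*%%%%%%%#%%%%%%#-::---------:=*%%%%%%%*-::---:-----:=#%%%%%%%%%%%%%%+---
[... 4427 characters left out ...]
---
183 ************+==------------:---:----------------------------------------------------------
185 ******++=====---------------------------------::------------------------------------------
187 =======-----------------------------------------------------------------------------------
189 ---------------------------------------------------------------:-----------:--:-----------
191 --------------------------------:-----------::--------:---------::::::::--:::------:------
193 ----------------------------------:-:::-:---:-:-:::::-:::::-::-::--::---------------------
[[367.80932867   0.         282.866813  ]
 [  0.         367.80932867 209.05778226]
 [  0.           0.           1.        ]]
```

The pixel maps show the shut fingertips stopping just above the bar, so the pads reach less far than I assumed. I'll open, go about 20 mm lower while watching the force, and close again.

```bash
python3 -m creep '0 0 0 0 0 -0.02 0.3;0 0 0 0 0 -0.02 0;0 0 0 0 0 -0.02 -0.2;0 0 0 0 0 -0.02 -0.2;0 0 0 0 0.001 -0.01 -0.2;0 0 0 0 0.001 0 -0.2;0 0 0 0 0.001 0.007 -0.2;0 0 0 0 0.001 0.014 -0.2;0 0 0 0 0.001 0.018 -0.2;0 0 0 0 0.001 0.018 -0.2' | egrep 'pos|cont|wid'
python3 -m creep '0 0 0 0 0 0 0.1;0 0 0 0 0 0 0.4;0 0 0 0 0 0 0.6;0 0 0 0 0 0 1;0 0 0 0 0 0 1;0 0 0 0 0 0 1;0 0 0 0 0 0 1' 60
```

```text
position: [493.2, 43.0, 216.7]
contact_force: [-0.6, -0.1, 0.8]
grip_width: 51.4
clock: 19.45
position: [493.4, 43.0, 217.7]
tool_rot: [2.166, 2.274, 0.002]
contact_force: [-2.7, 0.4, 6.6]
grip_width: 8.9
gripper_force: 58.7
```

Gripped (8.9 mm reading, which fits the 12 mm bar given the 3 mm offset seen on the pin). Next I'll compute the arc increments.

Run:
```python
import numpy as np
p=lambda t:np.array([-132*np.cos(t)+50*np.sin(t),132*np.sin(t)+50*np.cos(t)])
for k in range(7):
    t0=.25*k
    print(k,';'.join('0 0 0 0 %.4f %.4f 1'%tuple(np.array([1,-1])*(p(t0+.025*(i+1))-p(t0))/1000) for i in range(10)))
```

```text
0 0 0 0 0 0.0013 -0.0033 1;0 0 0 0 0.0027 -0.0065 1;0 0 0 0 0.0041 -0.0098 1;0 0 0 0 0.0057 -0.0129 1;0 0 0 0 0.0073 -0.0161 1;0 0 0 0 0.0090 -0.0192 1;0 0 0 0 0.0107 -0.0222 1;0 0 0 0 0.0126 -0.0252 1;0 0 0 0 0.0145 -0.0282 1;0 0 0 0 0.0165 -0.0311 1
1 0 0 0 0 0.0021 -0.0029 1;0 0 0 0 0.0042 -0.0057 1;0 0 0 0 0.0064 -0.0084 1;0 0 0 0 0.0087 -0.0111 1;0 0 0 0 0.0110 -0.0138 1;0 0 0 0 0.0134 -0.0164 1;0 0 0 0 0.0159 -0.0189 1;0 0 0 0 0.0184 -0.0213 1;0 0 0 0 0.0210 -0.0237 1;0 0 0 0 0.0237 -0.0261 1
2 0 0 0 0 0.0027 -0.0023 1;0 0 0 0 0.0055 -0.0045 1;0 0 0 0 0.0083 -0.0066 1;0 0 0 0 0.0112 -0.0086 1;0 0 0 0 0.0141 -0.0106 1;0 0 0 0 0.0170 -0.0125 1;0 0 0 0 0.0201 -0.0144 1;0 0 0 0 0.0231 -0.0161 1;0 0 0 0 0.0262 -0.0178 1;0 0 0 0 0.0294 -0.0194 1
3 0 0 0 0 0.0032 -0.0015 1;0 0 0 0 0.0064 -0.0030 1;0 0 0 0 0.0097 -0.0043 1;0 0 0 0 0.0129 -0.0056 1;0 0 0 0 0.0163 -0.0068 1;0 0 0 0 0.0196 -0.0079 1;0 0 0 0 0.0230 -0.0089 1;0 0 0 0 0.0264 -0.0099 1;0 0 0 0 0.0298 -0.0108 1;0 0 0 0 0.0333 -0.0115 1
4 0 0 0 0 0.0035 -0.0007 1;0 0 0 0 0.0069 -0.0013 1;0 0 0 0 0.0104 -0.0018 1;0 0 0 0 0.0139 -0.0022 1;0 0 0 0 0.0174 -0.0026 1;0 0 0 0 0.0210 -0.0028 1;0 0 0 0 0.0245 -0.0030 1;0 0 0 0 0.0280 -0.0031 1;0 0 0 0 0.0315 -0.0030 1;0 0 0 0 0.0351 -0.0029 1
5 0 0 0 0 0.0035 0.0002 1;0 0 0 0 0.0070 0.0005 1;0 0 0 0 0.0106 0.0008 1;0 0 0 0 0.0141 0.0013 1;0 0 0 0 0.0175 0.0018 1;0 0 0 0 0.0210 0.0025 1;0 0 0 0 0.0245 0.0032 1;0 0 0 0 0.0279 0.0040 1;0 0 0 0 0.0313 0.0049 1;0 0 0 0 0.0347 0.0058 1
6 0 0 0 0 0.0034 0.0011 1;0 0 0 0 0.0067 0.0022 1;0 0 0 0 0.0100 0.0034 1;0 0 0 0 0.0133 0.0047 1;0 0 0 0 0.0165 0.0061 1;0 0 0 0 0.0197 0.0076 1;0 0 0 0 0.0229 0.0091 1;0 0 0 0 0.0261 0.0107 1;0 0 0 0 0.0291 0.0125 1;0 0 0 0 0.0322 0.0142 1
```

```bash
python3 -m creep '0 0 0 0 0.0013 -0.0033 1;0 0 0 0 0.0027 -0.0065 1;0 0 0 0 0.0041 -0.0098 1;0 0 0 0 0.0057 -0.0129 1;0 0 0 0 0.0073 -0.0161 1;0 0 0 0 0.009 -0.0192 1;0 0 0 0 0.0107 -0.0222 1;0 0 0 0 0.0126 -0.0252 1;0 0 0 0 0.0145 -0.0282 1;0 0 0 0 0.0165 -0.0311 1' 80
```

```text
clock: 20.45
position: [508.8, 43.8, 248.4]
tool_rot: [-2.166, -2.274, 0.001]
contact_force: [-11.6, -2.1, 5.4]
grip_width: 8.1
gripper_force: 79.1
```

```bash
python3 -m creep '0 0 0 0 0.0015 -0.0029 1;0 0 0 0 0.0034 -0.0057 1;0 0 0 0 0.0054 -0.0084 1;0 0 0 0 0.0077 -0.0111 1;0 0 0 0 0.01 -0.0138 1;0 0 0 0 0.0124 -0.0164 1;0 0 0 0 0.0149 -0.0189 1;0 0 0 0 0.0174 -0.0213 1;0 0 0 0 0.02 -0.0237 1;0 0 0 0 0.0227 -0.0261 1'
```

```text
clock: 21.45
position: [530.9, 45.0, 274.9]
tool_rot: [-2.166, -2.274, 0.002]
contact_force: [-16.1, -1.6, 7.6]
grip_width: 8.4
gripper_force: 78.4
```

```bash
python3 -m creep '0 0 0 0 0.0024 -0.0026 1;0 0 0 0 0.0049 -0.0051 1;0 0 0 0 0.0075 -0.0074 1;0 0 0 0 0.0102 -0.0096 1;0 0 0 0 0.0131 -0.0116 1;0 0 0 0 0.016 -0.0135 1;0 0 0 0 0.0191 -0.0154 1;0 0 0 0 0.0221 -0.0171 1;0 0 0 0 0.0252 -0.0188 1;0 0 0 0 0.0284 -0.0204 1'
```

```text
clock: 22.45
position: [560.0, 46.3, 296.4]
tool_rot: [2.166, 2.275, -0.0]
contact_force: [-22.7, -6.0, 36.7]
grip_width: 7.7
gripper_force: 79.2
```

The radial force is growing to about 43 N, so my arc is too tight. I'll refit the pivot from the measured points.

Run:
```python
from h import *
from scipy.optimize import least_squares
s=env.sense();print(s['position'],s['contact_force'],s['wrist_torque'])
D=np.array([[0,0],[15.,31.],[37.1,57.7],[65.9,80.1]])
for lab,P in(('123',D[1:]),('all',D)):
    r=least_squares(lambda c:np.hypot(*(P-c).T)-141.2,[132,-50]);print(lab,r.x,r.fun.round(2), 'angle now',np.arctan2(*( (P[-1]-r.x)*[1,1]))+np.arctan2(132,50))
w=snap('wrist','y_wrist');g=cv2.cvtColor(w['pixels'],cv2.COLOR_BGR2GRAY)
for v in range(60,340,6): print(v,''.join(' .:-=+*#%@'[::-1][min(9,int(g[v,u])//17)] for u in range(180,400,3)))
```

```text
[559.95335156  46.32044898 296.40881806] [-22.69206145  -6.04756005  36.7280491 ] [-0.98499504  4.07271431 -0.14036395]
123 [135.52233841 -42.9771225 ] [ 0.22 -0.41  0.2 ] angle now 0.6939066321033109
all [134.58732565 -43.74147478] [ 0.32 -0.18 -0.51  0.41] angle now 0.7023109880596198
60 ..==-==================================-===========-==-================...
66 ..==--=================================-===--=-===--==-================...
72 ..==--=================================--==-==--===-==-=-==============...
78 ..==--======-==========================-===-==--==--==-=-==============...
84 ..==--======-==========================-===--=====--=--===============-...
90 ..+=--======-========-=================--=--=====---=--====-=-========-...
96 ====--======-=====++++++************+==--==--=-==---=-----===--=-==--==---
102 ====---====**********************++****--==--=-==---=---=-=-=-=====--=----
108 ====---===*###################********##-=--==--=---=---=====-=====-=-****
114 =====--===*#####################****###%-==-----=--==---=====-=-==--=-****
120 ====---===-*%%%%%%%%%%%%%
[... 2193 characters left out ...]
.=--------=-%%%%%#:::::%%%#***##@%+:::::%#%%%#--=------=----........
294 .......=-:------+%%%%%%%%%#::%%%#****#@%#:=%%%%%#%%%#=---=-=--=---........
300 ==:. ..--:----+%%%%%%%%%%%%%:%%%#**#*#@%*=#%%%%%%%%##%%---==--==--.-==:..:
306 %%%%%%.:-:---=%%%%%%#%%%%%%#%#%%#***##@%%@%%%%%%#%%%%%%#-------+%%%%%%%%%%
312 %%#%%%+#%%%#%#%%%%%%%%#%%%%%%%%%%***##@%%@##%%%%#%#%%%%%#%%%%%#%%%%%%%%%%%
318 %%%%%@@%%%%#%%%%%##%%%%%%#%@@%%%%****#@%%@%%%#%%%%%%%%%%%%%%#%%@%%#%%%%%%%
324 %%%%%@@#%%%%%%%%%%%%%%%%%%%@@%%%%****#@%%@@%%%%%%%%%%%%%#%%#%%%@%%%%%%%%%%
330 %%%%%%%%%%%%%%%%#%%#%%%%%%@%@%%%%***##%%%@@%#%#%%%%#%%%%%%%%#%#%%%%%%%%%%%
336 %%%%%%%%%%%%%%%#%%%%%%%%#@@@@%%%%****#%%%@@%%#%%%%%#%%%%%%%%%%%%%%#%%%%%%%
```

The pixel map shows the bar still seated between the pads and the lid tilted. The refitted pivot puts the angle at about 0.70, so I'll recompute the increments.

Run:
```python
import numpy as np
c=np.array([134.9,-43.5]);a0=np.arctan2(-134.9,43.5)
p=lambda t:c+141.5*np.array([np.sin(a0+t),np.cos(a0+t)])
q=np.array([67.6,77.6]);t=.70
for k in range(5):
    print(round(t,3),';'.join('0 0 0 0 %.4f %.4f 1'%tuple(np.array([1,-1])*(p(t+.025*(i+1))-q)/1000) for i in range(10)));t+=.25;q=p(t)
```

```text
0.7 0 0 0 0 -0.0047 -0.0007 1;0 0 0 0 -0.0016 -0.0025 1;0 0 0 0 0.0015 -0.0042 1;0 0 0 0 0.0046 -0.0058 1;0 0 0 0 0.0078 -0.0073 1;0 0 0 0 0.0110 -0.0087 1;0 0 0 0 0.0143 -0.0101 1;0 0 0 0 0.0176 -0.0114 1;0 0 0 0 0.0209 -0.0126 1;0 0 0 0 0.0243 -0.0137 1
0.95 0 0 0 0 0.0034 -0.0010 1;0 0 0 0 0.0068 -0.0020 1;0 0 0 0 0.0102 -0.0028 1;0 0 0 0 0.0137 -0.0036 1;0 0 0 0 0.0171 -0.0043 1;0 0 0 0 0.0206 -0.0049 1;0 0 0 0 0.0241 -0.0054 1;0 0 0 0 0.0276 -0.0059 1;0 0 0 0 0.0312 -0.0062 1;0 0 0 0 0.0347 -0.0065 1
1.2 0 0 0 0 0.0035 -0.0002 1;0 0 0 0 0.0071 -0.0002 1;0 0 0 0 0.0106 -0.0002 1;0 0 0 0 0.0141 -0.0001 1;0 0 0 0 0.0177 0.0001 1;0 0 0 0 0.0212 0.0003 1;0 0 0 0 0.0247 0.0007 1;0 0 0 0 0.0282 0.0012 1;0 0 0 0 0.0317 0.0017 1;0 0 0 0 0.0352 0.0023 1
1.45 0 0 0 0 0.0035 0.0007 1;0 0 0 0 0.0069 0.0015 1;0 0 0 0 0.0103 0.0024 1;0 0 0 0 0.0137 0.0034 1;0 0 0 0 0.0171 0.0044 1;0 0 0 0 0.0205 0.0056 1;0 0 0 0 0.0238 0.0068 1;0 0 0 0 0.0271 0.0081 1;0 0 0 0 0.0303 0.0095 1;0 0 0 0 0.0335 0.0110 1
1.7 0 0 0 0 0.0032 0.0016 1;0 0 0 0 0.0063 0.0032 1;0 0 0 0 0.0094 0.0049 1;0 0 0 0 0.0125 0.0067 1;0 0 0 0 0.0155 0.0085 1;0 0 0 0 0.0184 0.0105 1;0 0 0 0 0.0214 0.0125 1;0 0 0 0 0.0242 0.0146 1;0 0 0 0 0.0270 0.0167 1;0 0 0 0 0.0298 0.0189 1
```

```bash
python3 -m creep '0 0 0 0 -0.0005 -0.0015 1;0 0 0 0 0.0005 -0.003 1;0 0 0 0 0.0018 -0.0042 1;0 0 0 0 0.0046 -0.0058 1;0 0 0 0 0.0078 -0.0073 1;0 0 0 0 0.011 -0.0087 1;0 0 0 0 0.0143 -0.0101 1;0 0 0 0 0.0176 -0.0114 1;0 0 0 0 0.0209 -0.0126 1;0 0 0 0 0.0243 -0.0137 1'
```

```text
clock: 23.5
position: [585.1, 48.2, 308.3]
tool_rot: [-2.165, -2.275, -0.001]
contact_force: [0.9, 4.7, -21.2]
grip_width: 7.4
gripper_force: 78.1
```

```bash
python3 -m creep '0 0 0 0 0.0034 -0.0006 1;0 0 0 0 0.0068 -0.0014 1;0 0 0 0 0.0102 -0.0022 1;0 0 0 0 0.0137 -0.003 1;0 0 0 0 0.0171 -0.0037 1;0 0 0 0 0.0206 -0.0043 1;0 0 0 0 0.0241 -0.0048 1;0 0 0 0 0.0276 -0.0053 1;0 0 0 0 0.0312 -0.0056 1;0 0 0 0 0.0347 -0.0059 1'
```

```text
clock: 24.5
position: [622.2, 48.3, 319.3]
tool_rot: [2.162, 2.268, 0.009]
contact_force: [-2.1, -4.4, 23.6]
grip_width: 0.0
gripper_force: 11.8
```

The grip has been lost. I'll find out where the lid is now.

Run:
```python
from h import *
s=env.sense();print(s['position'],s['contact_force'],s['grip_width'])
w=snap('wrist','z_wrist');g=cv2.cvtColor(w['pixels'],cv2.COLOR_BGR2GRAY)
for v in range(20,330,7): print('%3d'%v,''.join(' .:-=+*#%@'[::-1][min(9,int(g[v,u])//17)] for u in range(140,420,3)))
w=snap('scene','z_scene');g=cv2.cvtColor(w['pixels'],cv2.COLOR_BGR2GRAY)
for v in range(90,290,4): print('%3d'%v,''.join(' .:-=+*#%@'[::-1][min(9,int(g[v,u])//17)] for u in range(230,400,2)))
c=np.array([493+134.9,240-43.5])
for t in(0,.6,1.0,1.2,1.4):
    a0=np.arctan2(-134.9,43.5);P=c+141.5*np.array([np.sin(a0+t),np.cos(a0+t)])
    print(t,P.round(0),[proj(w,[P[0]-.049*d,48+d,P[1]]).round(0)[0].tolist() for d in(-65,65)])
```

```text
[622.22606264  48.2928071  319.26532168] [-2.14466083 -4.36618487 23.57651961] 0.016469468056628425
 20 -----=++++++++++++++++++++++++++++++++++-.....................::...............:..............
 27 =----=+++++++++++++++++++++++++++++++++++++++-...............:................................
 34 =----=++++++++++++++++++++++++++++++++++++++++++++=........:.............  .... ..............
 41 =-----++++++++++++++++++++++++++++++++++++++++++++++=....:............. .           ...:......
 48 =-----++++++++++++++++++++++++++++++++++++++++++++++=.:............... ..             ....   .
 55 +=----=+++++++++++++++++++++++++++++++++++++++++++++=:................. .              ...    
 62 ------=+++++++++++++++++++++++++++++++++++++++++++++=.................                  ...   
 69 #*-----+++++++++++++++++++++++++++++++++++++++++++++=................ .                   ....
 76 ##-----+++++++++++++++++++++++++++++++++++++++++++++-.................                        
 83 ##-----=++++++++++++++++++++++++++++++++++++++++++++=.................                        
 90 ##+---
[... 7497 characters left out ...]
       
270 ++++++++++++++++==+=+=+************************************+=-::......               
274 ++++++++++++++++++=++=+*************************+==-::....::-----:..........         
278 +++++++++++++++++++====+***********++++=--:.:..         .-++=-...:.  .     ....      
282 ++++++++++++++++++=+++=+++++==--:..        ..          ..:=+=:.. :..            .... 
286 +++++++++++++++++++==-:.                  ..           ..-++=---:-.                 .
0 [493. 240.] [[283.0, 166.0], [342.0, 158.0]]
0.6 [541. 308.] [[287.0, 157.0], [350.0, 149.0]]
1.0 [592. 333.] [[291.0, 165.0], [358.0, 156.0]]
1.2 [620. 338.] [[294.0, 173.0], [362.0, 164.0]]
1.4 [648. 337.] [[296.0, 184.0], [365.0, 175.0]]
```

Run:
```python
from h import *
a0=cv2.imread('pics/z_scene.png').astype(int)
s=env.sense();print(s['clock'],s['position'].round(1),s['contact_force'].round(1),s['grip_width'])
w=snap('scene','z2');d=np.abs(w['pixels'].astype(int)-a0).max(2)[90:260,250:390];print('diff',(d>25).sum(),d.mean())
s=env.sense();print(s['clock'],s['position'].round(1),s['contact_force'].round(1),s['wrist_torque'])
```

```text
24.6 [622.6  48.3 319.2] [-2.1 -4.  24.6] 0.053297871488097115
diff 0 1.3160504201680672
24.65 [622.4  48.3 319.2] [-1.4 -4.8 24.8] [-0.8432068   0.31567175  0.04244001]
```

The lid is holding still at about 1.15 rad, with the shut fingertips pressing on top of the bar. Between 1.4 and 1.6 it stands by itself, so I'll drag the bar gently forward by friction under a light press, then regrasp deeper.

```bash
cat >> h.py <<'E'
def barcol(n=None):
    w=snap('wrist',n);g=cv2.GaussianBlur(cv2.cvtColor(w['pixels'],cv2.COLOR_BGR2GRAY),(1,5),0)
    out=[]
    for v in(150,180,210,235):
        k=np.flatnonzero(g[v,200:400]<58)+200
        out.append((v,k.min() if len(k) else 0,k.max() if len(k) else 0,len(k)))
    s=env.sense();print(out,s['clock'],s['position'].round(1),s['contact_force'].round(1),s['grip_width'].round(1))
E
python3 -c "
from h import *
barcol()"
python3 -m creep '0 0 0 0 0.0003 0.0008 1;0 0 0 0 0.001 0.0015 1;0 0 0 0 0.002 0.0015 1;0 0 0 0 0.003 0.0015 1;0 0 0 0 0.004 0.0015 1' | egrep 'pos|cont'
python3 -c "
from h import *
barcol()"
```

```text
position: [627.0, 48.5, 319.2]
contact_force: [-0.6, -3.9, 36.4]Traceback (most recent call last):
  File "<string>", line 3, in <module>
    barcol()
    ~~~~~~^^
  File "h.py", line 62, in barcol
    s=env.sense();print(out,s['clock'],s['position'].round(1),s['contact_force'].round(1),s['grip_width'].round(1))
                                                                                          ^^^^^^^^^^^^^^^^^^^^^
AttributeError: 'float' object has no attribute 'round'
Traceback (most recent call last):
  File "h.py", line 62, in barcol
    s=env.sense();print(out,s['clock'],s['position'].round(1),s['contact_force'].round(1),s['grip_width'].round(1))
                                                                                          ^^^^^^^^^^^^^^^^^^^^^
AttributeError: 'float' object has no attribute 'round'
```

```bash
sed -i "s/,s\['grip_width'\].round(1))/)/" h.py; python3 -c "
from h import *
barcol('v1')
for f in('z_wrist','v1'):
    g=cv2.cvtColor(cv2.imread(f'pics/{f}.png'),cv2.COLOR_BGR2GRAY)
    for v in(150,200,235): print(f,v,g[v,236:310:3])
"
```

```text
[(150, np.int64(200), np.int64(285), 40), (180, np.int64(206), np.int64(285), 43), (210, np.int64(223), np.int64(285), 40), (235, np.int64(235), np.int64(285), 37)] 25.3 [627.2  48.5 319.2] [-1.2 -5.  36.9]
z_wrist 150 [ 75  78  77  77  79  77  80  40  48  51  55  55  57  55  50  44  33  78
  78  76 136 153 152 153 153]
z_wrist 200 [ 64  74  78  78  77  79  77  46  48  50  54  55  55  53  51  45  34  79
  77  73 146 157 155 155 155]
z_wrist 235 [ 66  58  56  57  57  57  76  62  45  49  54  56  56  55  51  46  32  78
  77  75 149 153 153 151 153]
v1 150 [ 75  75  76  75  76  73  76  41  51  53  55  56  57  53  50  44  27  73
 156 154 153 153 154 153 152]
v1 200 [ 76  75  78  76  75  73  76  41  47  54  55  57  57  54  50  45  30  72
 160 157 156 156 156 155 153]
v1 235 [ 54  57  58  58  56  74  74  55  48  52  56  57  55  54  51  45  31  73
 158 154 154 154 154 151 149]
```

The bar followed the tool (same columns, 257–285). I'll keep dragging.

```bash
python3 -m creep '0 0 0 0 0.0015 0 1;0 0 0 0 0.003 0 1;0 0 0 0 0.0045 0 1;0 0 0 0 0.006 0 1;0 0 0 0 0.0075 0 1;0 0 0 0 0.009 0 1;0 0 0 0 0.0105 0 1;0 0 0 0 0.012 0 1;0 0 0 0 0.0135 0 1;0 0 0 0 0.015 0 1' | egrep 'pos|cont'
python3 -c "
from h import *
barcol('v2')
g=cv2.cvtColor(cv2.imread('pics/v2.png'),cv2.COLOR_BGR2GRAY)
for v in(150,200,235): print(v,g[v,236:310:3])
"
```

```text
position: [642.2, 49.3, 318.9]
contact_force: [2.7, -4.8, 29.6]
[(150, np.int64(254), np.int64(282), 21), (180, np.int64(200), np.int64(283), 33), (210, np.int64(212), np.int64(283), 35), (235, np.int64(224), np.int64(283), 32)] 26.35 [642.4  49.3 318.8] [ 2.5 -3.2 30.8]
150 [ 68  67  70  71  71  67  48  47  53  57  59  58  57  56  51  39 143 158
 157 158 157 155 156 156 156]
200 [ 67  68  70  69  70  69  69  43  51  57  58  58  57  53  50  40 143 160
 160 159 158 155 147 136 146]
235 [ 57  69  68  68  69  71  70  39  52  55  57  57  58  55  51  41 141 158
 156 155 155 150 140 149 154]
```

```bash
python3 -m creep '0 0 0 0 0.0015 0 1;0 0 0 0 0.003 0 1;0 0 0 0 0.0045 0 1;0 0 0 0 0.006 0 1;0 0 0 0 0.0075 0.0002 1;0 0 0 0 0.009 0.0004 1;0 0 0 0 0.0105 0.0006 1;0 0 0 0 0.012 0.0008 1;0 0 0 0 0.0135 0.001 1;0 0 0 0 0.015 0.0012 1' | egrep 'pos|cont'
python3 -m creep '0 0 0 0 0.0015 0.0002 1;0 0 0 0 0.003 0.0004 1;0 0 0 0 0.0045 0.0006 1;0 0 0 0 0.006 0.0008 1;0 0 0 0 0.0075 0.001 1;0 0 0 0 0.009 0.0012 1;0 0 0 0 0.009 0.0012 1' | egrep 'pos|cont'
python3 -c "
from h import *
barcol('v3')
g=cv2.cvtColor(cv2.imread('pics/v3.png'),cv2.COLOR_BGR2GRAY)
for v in(150,200,235): print(v,g[v,236:310:3])
"
```

```text
position: [657.0, 50.0, 317.0]
contact_force: [4.5, -2.2, 23.2]
position: [665.9, 50.5, 315.2]
contact_force: [4.8, -3.4, 18.6]
[(150, np.int64(201), np.int64(280), 37), (180, np.int64(203), np.int64(280), 41), (210, np.int64(200), np.int64(280), 50), (235, np.int64(205), np.int64(281), 52)] 28.1 [665.8  50.5 315.3] [ 4.5 -3.5 17.9]
150 [ 57  53  52  51  69 116  45  55  57  59  59  58  56  52  47  66 163 161
 161 161 161 161 162 160 160]
200 [ 56  56  51  53  51 106  40  52  56  60  60  60  59  56  47  65 155 141
 150 158 160 162 162 164 164]
235 [ 58  58  56  53  49  95  60  51  56  60  61  60  60  54  48  49 154 147
 157 160 161 160 161 160 161]
```

```bash
python3 -m creep '0 0 0 0 0.0015 0.0003 1;0 0 0 0 0.003 0.0007 1;0 0 0 0 0.005 0.0012 1;0 0 0 0 0.005 0.0012 1;0 0 0 0 0.005 0 1;0 0 0 0 0.005 -0.0015 1;0 0 0 0 0.005 -0.003 1;0 0 0 0 0.005 -0.0045 1' | egrep 'pos|cont'
python3 -c "
from h import *
barcol('v4');barcol()
"
```

```text
position: [668.0, 51.5, 316.0]
contact_force: [0.1, 0.1, -0.3]
[(150, np.int64(200), np.int64(283), 61), (180, np.int64(200), np.int64(283), 63), (210, np.int64(200), np.int64(283), 65), (235, np.int64(200), np.int64(283), 63)] 28.95 [668.   51.5 316.1] [ 0.6 -0.3  1.3]
[(150, np.int64(200), np.int64(283), 64), (180, np.int64(200), np.int64(283), 62), (210, np.int64(200), np.int64(283), 61), (235, np.int64(200), np.int64(283), 65)] 29.0 [667.9  51.5 315.8] [-0.2  0.5  0. ]
```

The lid is standing by itself at about 1.5 rad with no contact. Now I'll regrasp about 10 mm deeper, with a narrow opening to stay clear of the lid plate.

```bash
python3 -m creep '0 0 0 0 0 -0.015 1;0 0 0 0 0 -0.03 1;0 0 0 0 -0.0055 -0.03 0.36;0 0 0 0 -0.0055 -0.03 0.36;0 0 0 0 -0.0055 -0.03 0.36;0 0 0 0 -0.0055 -0.03 0.36' | egrep 'pos|cont|wid'
python3 -c "
from h import *
barcol('v5')
g=cv2.cvtColor(cv2.imread('pics/v5.png'),cv2.COLOR_BGR2GRAY)
for v in range(120,330,7): print('%3d'%v,''.join(' .:-=+*#%@'[::-1][min(9,int(g[v,u])//17)] for u in range(170,400,2)))
"
```

```text
position: [661.9, 51.2, 344.5]
contact_force: [0.8, 0.4, -0.9]
grip_width: 27.5
[(150, np.int64(200), np.int64(296), 65), (180, np.int64(200), np.int64(295), 66), (210, np.int64(200), np.int64(295), 68), (235, np.int64(200), np.int64(295), 66)] 29.65 [662.   51.2 344.6] [0.1 0.7 0.5]
120 #*:::::::=***%%%%%%%%%%%%%%%%%%%%%%%%%%%%%%%%%%%%%%%#*********##=++-::::::::::::::-==============-=--====++==--::::
127 *#:::::::-******************************##*=       -#*********##=========++=:::::::::::::.      ...:=-======-=-=-=-
134 ##.::::::-+********************************=.      -#*********##     ....-====+===+=-:::-:-::::::..                
141 ##+::::::-+*******************************#=.      :#*********##                ===========+=---::::::::::.        
148 *#*:::::::=********************************=.      :#*********#*                       ...=========++-::::::::::::.
155 +++-::.:::-*******************************#==.     :#*********#*                                 .=======+=++=:::::
162 +++-::::::-+*****************************##+=. ..  :#*********#*                           
[... 2084 characters left out ...]
+*#######%:..:.:..*%%%@@@@*==========##********#:.        %@@@@%%+.::::..-%#####%:       .......    
295    -=====::.:=###############-.:-%#%@@@@%*++++++===:*#********#...     :=%@@@@%##::-*#%%%#########%#:              
302     =====:######%####%%%######*..##%@@@@#*==+++====.+#*******##. ...   +=*@@@@%##..+######%%####%%####%#           
309      ==+######################%@@%#%@@@@**+========.=#*******##.   ... ++-%@@@%#@@@%#####################*.        
316 ##############################%@%%%%@@@#**==++=====.=#********#.     ..=+==@@@%#%@@###############################@
323 ############################%#%@%@%%@@%***==++=====.=#*******##.     ..:+=-#@@##%@@##############%#################
```

The bar is centred between the pads (columns 274–296, pads at 252 and 318), and the plate's edge is clear. I'll descend and grip.

```bash
python3 -m creep '0 0 0 0 0 0.01 0.36;0 0 0 0 0 0.02 0.36;0 0 0 0 0 0.03 0.36;0 0 0 0 0 0.036 0.36;0 0 0 0 0 0.042 0.36;0 0 0 0 0 0.042 0.36' | egrep 'pos|cont|wid'
python3 -m creep '0 0 0 0 0 0 0.5;0 0 0 0 0 0 0.6;0 0 0 0 0 0 0.7;0 0 0 0 0 0 1;0 0 0 0 0 0 1;0 0 0 0 0 0 1' 60
```

```text
position: [661.9, 51.3, 302.3]
contact_force: [-0.0, 0.6, -1.0]
grip_width: 27.3
clock: 30.85
position: [662.6, 51.3, 303.9]
tool_rot: [2.166, 2.274, 0.003]
contact_force: [1.1, 0.6, 5.5]
grip_width: 9.4
gripper_force: 58.9
```

Run:
```python
import numpy as np
x,z=34.6,106.
f=lambda t:np.array([x*np.cos(t)+z*np.sin(t)-x,-x*np.sin(t)+z*np.cos(t)-z])
R=lambda t,v:v
for i in range(1,17):
    t=.02*i;d=f(t);print('%.2f 0 0 0 %.4f %.4f 1'%(t,d[0]/1000,-d[1]/1000),end=';')
```

```text
0.02 0 0 0 0.0021 0.0007 1;0.04 0 0 0 0.0042 0.0015 1;0.06 0 0 0 0.0063 0.0023 1;0.08 0 0 0 0.0084 0.0031 1;0.10 0 0 0 0.0104 0.0040 1;0.12 0 0 0 0.0124 0.0049 1;0.14 0 0 0 0.0145 0.0059 1;0.16 0 0 0 0.0164 0.0069 1;0.18 0 0 0 0.0184 0.0079 1;0.20 0 0 0 0.0204 0.0090 1;0.22 0 0 0 0.0223 0.0101 1;0.24 0 0 0 0.0242 0.0113 1;0.26 0 0 0 0.0261 0.0125 1;0.28 0 0 0 0.0279 0.0137 1;0.30 0 0 0 0.0298 0.0150 1;0.32 0 0 0 0.0316 0.0163 1;
```

Gripped. Now I'll ease the lid round its hinge.

```bash
python3 -m creep '0.02 0 0 0 0.0021 0.0007 1;0.04 0 0 0 0.0042 0.0015 1;0.06 0 0 0 0.0063 0.0023 1;0.08 0 0 0 0.0084 0.0031 1;0.1 0 0 0 0.0104 0.004 1;0.12 0 0 0 0.0124 0.0049 1;0.13 0 0 0 0.0134 0.0054 1;0.14 0 0 0 0.0145 0.0059 1;0.14 0 0 0 0.0145 0.0059 1'
```

```text
clock: 31.75
position: [677.9, 52.0, 297.6]
tool_rot: [-2.098, -2.203, 0.153]
contact_force: [3.8, 0.9, 7.9]
grip_width: 9.2
gripper_force: 60.5
```

```bash
python3 -m creep '0.015 0 0 0 0.0016 0.0005 1;0.03 0 0 0 0.0032 0.0011 1;0.045 0 0 0 0.0047 0.0017 1;0.06 0 0 0 0.0063 0.0023 1;0.07 0 0 0 0.0074 0.0027 1;0.08 0 0 0 0.0084 0.0031 1;0.08 0 0 0 0.0084 0.0031 1' | egrep 'pos|cont|wid'; python3 -m creep '0.01 0 0 0 0.001 0.0003 1;0.02 0 0 0 0.0021 0.0007 1;0.02 0 0 0 0.0021 0.0007 1' | egrep 'pos|cont|wid'
```

```text
position: [685.7, 52.4, 293.4]
contact_force: [4.8, -0.1, 7.8]
grip_width: 9.5
position: [687.6, 52.5, 292.2]
contact_force: [4.6, 1.6, 7.9]
grip_width: 9.3
```

```bash
for i in 1 2 ; do python3 -m creep '0.01 0 0 0 0.001 0.0003 1;0.02 0 0 0 0.0021 0.0007 1;0.02 0 0 0 0.0021 0.0007 1' | egrep 'pos|cont'; done
```

```text
position: [689.5, 52.6, 291.0]
contact_force: [6.1, 0.9, 8.2]
position: [691.3, 52.7, 289.8]
contact_force: [6.2, 1.8, 8.2]
```

```bash
for i in 1 2 ; do python3 -m creep '0.01 0 0 0 0.001 0.0003 1;0.02 0 0 0 0.0021 0.0007 1;0.02 0 0 0 0.0021 0.0007 1' | egrep 'pos|cont'; done
```

```text
position: [691.5, 52.7, 289.6]
contact_force: [-8.4, 0.3, 19.5]
position: [691.0, 52.7, 289.3]
contact_force: [-25.3, -0.8, 29.2]
```

The stop is reached (x force reversed). I'll relax the push, open and retreat along the tool axis.

```bash
python3 -m creep '-0.01 0 0 0 -0.001 -0.0003 1;-0.025 0 0 0 -0.0026 -0.0009 1;-0.025 0 0 0 -0.0026 -0.0009 1' | egrep 'pos|cont'; python3 -m creep '0 0 0 0 0 0 0.8;0 0 0 0 0 0 0.7;0 0 0 0 0 0 0.6;0 0 0 0 0 0 0.5;0 0 0 0 0 0 0.4;0 0 0 0 0 0 0.36;0 0 0 0 0 0 0.36' | egrep 'pos|cont|wid'
```

```text
position: [691.3, 52.7, 289.4]
contact_force: [-2.2, -0.3, 12.6]
position: [691.7, 52.7, 288.7]
contact_force: [-0.3, 1.2, -0.1]
grip_width: 27.5
```

```bash
python3 -m creep '0 0 0 0 0 -0.01 0.36;0 0 0 0 0 -0.025 0.36;0 0 0 0 0 -0.045 0.36;0 0 0 0 0 -0.07 0.36;0 0 0 0 0 -0.1 0.36;0 0 0 0 0 -0.12 0.36;0 0 0 0 0 -0.12 0.36' | egrep 'clock|pos|cont|wid'
python3 - <<'E'
from h import *
from fit import worldfit
w=snap('scene','f1');g=cv2.cvtColor(w['pixels'],cv2.COLOR_BGR2GRAY)
for v in range(130,270,4): print('%3d'%v,''.join(' .:-=+*#%@'[::-1][min(9,int(g[v,u])//17)] for u in range(150,400,2)))
for t in(1.6,1.75):
    a0=np.arctan2(-132,50);P=np.array([628,190])+141*np.array([np.sin(a0+t),np.cos(a0+t)])
    print(t,P.round(0),[proj(w,[P[0]-.049*d,48+d,P[1]]).round(0)[0].tolist() for d in(-65,65)])
worldfit(['top','scene'],N+[0,0,35],np.array([*N,0,0]))
for n in('scene','top'):
  if n=='top': snap(n)
  for t in('tumbler','tin','tongs'):
    for r in env.find_in(n,t)[:1]: print(n,t,np.round(r['xyz']))
E
```

```text
clock: 35.65
position: [727.3, 54.4, 406.7]
contact_force: [0.2, 0.0, -0.1]
grip_width: 27.5
130 ==============++++++++++++++++++++++++**++=+++=+=========:..    .==+=+==++++=:                  .*@@@@@@@@%%%%#%#############
134 =============++++++++++++++++++++++++++++++++======--:... .    .-=+==+++***=.         ..        .+@@@@@@@@@@@@%%%%%%%%%%%%%#:
138 =========+++=+++++++++++++++++++++=+===+++++***++==-:::........:=++++++++===-            ...    .*@@@@@@@@@@%@@@@@@@@%%@%@#- 
142 ==++++++===++++=+++++++++++++++++=-:::......     .=#++++++=+++***+++=========-              ..   -#@@@%@@@@%@@@%@@@@%%@@@#:  
146 +++=====+++++=++++++++++++++++==-.        ..      -#+::::..  :=+==============:               ... -%@@@@@@@@@@@@@@@@@@@%=.   
150 =======+++++++++++++++++++==-.          ..        -%#=:::..  :==+==============:                 .+@@@@%@@@@@%@@@@@@@*-      
154 ++++++++++++++++++++++++=-.            ..         ..-**=:.   :+=================.                 -#%@@@@@@@@@%@@@@#.        
158 ++++++++++++++++++++++-:             ...            .-+:.    :===================:        ...
[... 3287 characters left out ...]
     .=+++%%%%%%%%%%%%###*===================================+********************************************-.                 
266  ... .=+++#%%%%%%%%%%%#*#+====================================+******************************************+:                  
1.6 [682. 320.] [[299.0, 204.0], [369.0, 194.0]]
1.75 [701. 311.] [[301.0, 216.0], [371.0, 206.0]]
top [ 5.45300e+02 -2.57686e+02  1.12080e+02 -7.50000e-02 -6.00000e-03] 0.086 rel N [2.7 0.7 2.1]
scene [ 5.37831e+02 -2.53464e+02  1.08083e+02 -8.00000e-03  1.60000e-01] 0.169 rel N [-5.2  3.9 -1.9]
scene tumbler [555. 268.  86.]
scene tin [ 772. -158.  100.]
scene tongs [741. 116.   8.]
top tumbler [547. 299. 118.]
top tin [ 746. -153.  101.]
```

The bar in the scene view matches 1.75 rad, so the lid is on its stop, and the bystanders haven't moved. I'll check the parked pin's uprightness from directly above.

Run:
```python
from h import *
print(rel([600,-324,430],frame([0,0,-1],BXX)),rel([545,-324,400],frame([0,0,-1],BXX)))
```

```text
(array([-0.294, -0.   , -0.   ]), array([-0.3718, -0.146 ,  0.0166])) (array([-0.294, -0.   , -0.   ]), array([-0.3691, -0.1899,  0.0612]))
```

```bash
python3 -m creep '-0.1 0 0 0 0 -0.04 0.36;-0.294 0 0 -0.372 -0.146 0.0166 0.36;-0.294 0 0 -0.372 -0.146 0.0166 0.36;-0.294 0 0 -0.372 -0.146 0.0166 0.36;-0.294 0 0 -0.372 -0.146 0.0166 0.36;-0.294 0 0 -0.372 -0.146 0.0166 0.36;-0.294 0 0 -0.372 -0.146 0.0166 0.36;-0.294 0 0 -0.372 -0.146 0.0166 0.36;-0.294 0 0 -0.369 -0.19 0.0612 0.36;-0.294 0 0 -0.369 -0.19 0.0612 0.36' | egrep 'clock|pos|cont'
python3 - <<'E'
from h import *
import fit
fit.worldfit(['wrist'],N+[0,0,35],np.array([*N,0,0]))
w=snap('wrist','g1')
R=np.array(w['R']);print('cam',(-R.T@w['t']).round(0),'top/collar/N px',proj(w,N+[3,1,68]).round(1),proj(w,N+[3,1,6]).round(1))
u,v=proj(w,N+[3,1,40])[0].astype(int);g=cv2.cvtColor(w['pixels'],cv2.COLOR_BGR2GRAY);print(u-50,v-36)
for y in range(v-36,v+37,2): print(y,''.join(' .:-=+*#%@'[::-1][min(9,int(g[y,x])//20)] for x in range(u-50,u+70,1)))
E
```

```text
clock: 37.25
position: [561.6, -308.0, 406.4]
contact_force: [0.3, -1.1, 0.3]
wrist [ 5.43793e+02 -2.55944e+02  9.15230e+01 -2.60000e-02  3.60000e-02] 0.067 rel N [  1.    2.2 -18.5]
cam [ 556. -243.  565.] top/collar/N px [[273.6 122.1]] [[275.1 120.3]]
224 85
85 ---------------------------------=**************************************************************************************
87 ---------------------------------=*****+***************+********+*******************************************************
89 --------------------------------=*#****++*+**+****************************+*********************************************
91 ----------------------------====+*##%%%%###******+***+*******+**********************************************************
93 ----------------------------============++*#%%%%%###****+*+*************************************************************
95 ---------------------------======================++*##%%%%###***********************************************************
97 ---------------------------===============================+**#%%%%###******+***************
[... 3078 characters left out ...]
****************+==========+======*%%**************************************
149 --------------------------------------+***********************+++=============+*##*********+**+***********+******+****+*
151 --------------------------------------=******************************+++++====++***+*****************+**+******+********
153 --------------------------------------=***********+****************************************+*********++*+***+*******####
155 --------------------------------------=***********************+*****************************************************####
157 --------------------------------------=+======++====+++++++****************+****+***===================++++++*******####
```

Run:
```python
from h import *
print(rel([405,-324,340],frame([0,0,-1],BXX)))
```

```text
(array([-0.001, -0.001, -0.004]), array([-0.0088, -0.1562,  0.0666]))
```

```bash
python3 -m creep '0 0 0 -0.009 -0.156 0 0.36;0 0 0 -0.009 -0.156 0 0.36;0 0 0 -0.009 -0.156 0 0.36;0 0 0 -0.009 -0.156 0.0666 0.36;0 0 0 -0.009 -0.156 0.0666 0.36;0 0 0 -0.009 -0.156 0.0666 0.36' | egrep 'clock|pos|cont'
python3 - <<'E'
from h import *
import fit
fit.worldfit(['wrist'],N+[0,0,35],np.array([*N,0,0]))
w=snap('wrist','g2')
print('upright axis px',[proj(w,N+[3,1,h]).round(1)[0].tolist() for h in(0,6,68)])
u,v=proj(w,N+[3,1,34])[0].astype(int);g=cv2.cvtColor(w['pixels'],cv2.COLOR_BGR2GRAY);print(u-60,v)
for y in range(v-44,v+48,2): print(y,''.join(' .:-=+*#%@'[::-1][min(9,int(g[y,x])//20)] for x in range(u-60,min(559,u+80),1)))
E
```

```text
clock: 38.0
position: [407.1, -321.9, 338.7]
contact_force: [1.1, 0.3, 1.0]
wrist [ 5.47721e+02 -2.54777e+02  1.05734e+02  1.40000e-02 -4.30000e-02] 0.12 rel N [ 4.8  3.9 -4.3]
upright axis px [[419.9, 116.0], [422.0, 116.1], [448.7, 117.6]]
372 116
72 **+*+****++++**++++**++++****++**+****+*++*+****+*****+*+*+******************************************************************=--------------
74 *+*+++**+*+***+**++*++**+*++******+****+**++++++*+**+****++*****************************************************************=---------------
76 ****+*+**+++*++***+***+*++****+++*+*+***++**+**+******++*******************************************************************+----------------
78 *+++**+++**+*+++**++*++*+*++++++++++***++++*+*+***+*+**+********************************************************************+---------------
80 +++++++**+**++++**+**+**+*******+++*+*+*++**+***+++*+*++++*******************************************************************---------------
82 ##**++++++*+++*+**++***+======+++*****+*+*+*****+**+*************************************************************************--
[... 5105 characters left out ...]
*++++++++++++*+++***+*+**+**+**+*+*+++*+*+*+++++**+*++++*++*++++++#%%%####****++++*+++******************+=--------------
156 *+********+*+***++*+*+*+*++**+*+*++++++++*+*+++***++****+++++**+**+++++*+*+++***+**++*%%#######%%%%%#####***++++**+*++*****+----------------
158 +**********+*++++****************+++*+++++++++++*++++++++++*+++++++******************#%#######%%%%%%%%%%%%%%%%%####***+++*+=--------++++++++
160 :-------------------===-=-=-=--=+*++++++++++**++=::-----::::--::::------------------+%%#######%%%%%%%%%%%%%%%%%%%%%%%%%%%##+++++++++********
162 ------------------------------:-+*++++++*++++++*=---------------------------------:-*%########%%%%%%%%%%%%%%%%%%%%%%%%%%%%%%%%%%%%%%####****
```

The side-on view shows the pin upright (collar and top rows offset exactly as plumb predicts) and centred in the notch. I'll hand in.

```bash
python3 -c "
from bench import env
print(env.sense()['contact_force'].round(1)); print(env.hand_in())"
```

```text
[-0.5  0.7  0.8]
the job is handed in; nothing more can be done
None
```

I handed the job in at about 38 s: the pin is parked upright at the back of the notch and the lid is back on its stop, but my grip slipped off the handle at about 1.15 rad. The lid did not drop visibly and I regrasped to finish. Bystander checks showed no movement, though the last top view missed the tongs and read the tumbler about 20 mm off.

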